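# Load the spring scale with ring weights

## Robot

A 6-joint arm with a two-finger parallel gripper is mounted at the origin on the work surface. World frame = base frame: x ahead of the robot, y to its left, z up, the work surface at z = 0. Lengths are in mm, angles in degrees, forces in N, time in s.
With the tool pointing down it reaches from about 300 to 850 mm from the base axis. Payload 4.2 kg.
Tool frame: the origin (TCP) lies between the finger pads; the fingertips stand ahead of it and the grasp point (between the pads) lies 8 mm behind it (env.tip_reach is the x of the fingertips in the tool frame, in mm); x points along the fingers, y is the direction in which the jaws open and shut, and the axes are right-handed (so a half turn about x gives the same grasp; the last joint's range is limited). The gripper opens to 91 mm and grips with 3 to 60 N. Pads are 32 mm wide; open, the fingers measure 118 mm over their backs; the gripper's body (76 mm by 178 mm) begins 60 mm behind the grasp point.
Start: joints at [-1.146, 18.312, 89.639, -0, 72.044, -1.146], TCP at [575.015, 0, 224.976] pointing down, gripper open.
Joint ranges: [-177.97, 177.97], [-48.28, 115.42], [12.27, 149.76], [-77.06, 257.06], [2.81, 150.46], [-146.56, 146.56]. Speed limits (degrees/s): [147.25, 147.25, 180, 180, 180, 180].

## Interface

Orientations are given as [roll, pitch, yaw] about the fixed x, y, z axes, in that order (R = Rz(yaw) Ry(pitch) Rx(roll)).
In Python, from workcell import env, cams gives the robot as it stands.
- The arm moves only by the tool arm_command, never from a script. Its argument "deltas" is a list of rows, each a list of 3 entries, a list of its own where there are three numbers: the opening, from 0 (shut) to 1 (fully open), then the shift along the world's x, y, z in mm, then the turn about the world's z in rad. A call has 1 to 20 rows; each row is the pose to reach, as a shift and turn from the pose commanded when the call began; what a row does not reach only later rows make up. A row lasts 1/10 s, in which the tool goes at most 50 mm and 8.59 degrees, less where a joint would pass 70% of its speed; a pose out of reach is approached as far as the arm can. A call with a gripper value outside its range is refused whole. The fingers move at their own pace and stop on an object; "grip_force" is the grip in N (left out, the last holds). Time passes only in rows, so rows that repeat a pose let the fingers close. It gives the time, the measured TCP pose, the force and the opening at its end, in the units of the state.
- env.state(): the state, without advancing time (a new reading comes with each control period).
- cams.grab_frame(name): name is "scene" or "side" or "wrist"; returns a dict with "img" (400x640x3 uint8, red, green, blue), "K" (3x3 intrinsics, pixels), "rvec" (rotation vector, rad) and "tvec" (3), from world to camera coordinates, as OpenCV has them. Camera axes: x right, y down, z forward; pixel columns grow to the right and rows downward; lengths in mm; the calibration is good to about 2 mm. A picture is of the moment at which its call begins. There is no depth.
- env.job_done(): hands the job in, once; it reports no verdict.
Trained networks look in a picture, given as the dict that the camera call returned (one of the last four; its "shot" number tells which), for a name from the list of things; names that differ only in an ending like _2 or _b are one class to them, and where a whole thing is asked for, a point or a joint stands for the part that bears it (a point fixed in the world has none). Each returns a list of dicts, best first, with "conf" (0 to 1); they miss things now and then, are a little off and sometimes report something else, mostly with a low value. They report only what shows in the picture. A call takes as long as a camera call. They do not tell look-alikes from the thing itself.
- cams.silhouettes(picture, name): "region" (400x640 bool, what is visible of it) and "centre" ([column, row] in pixels, amid what is visible of it).
The state is a dict: "time_s": time; "qpos": joint angles; "qvel": joint speeds; "effort": joint torques, N m; "ee_pos": TCP position; "ee_rot": TCP orientation; "force": force on the tool from outside, world axes, zero at the start; "torque": the same for the moment, N m; "gripper_width": finger opening in mm.
Only numpy, scipy, OpenCV 4.12 (cv2) and the standard library are available. Lean on these libraries where they do the work, as an engineer would, in place of code of your own. Each camera call takes 0.05 s, during which the arm holds its last target.

## Task

Thread the steel ring weights one at a time onto the spring scale's post, setting each down flat and gently, until the pointer stands within the band between the two long lines, and then stop. The post may be clamped off-centre along the crossbar, so feel for it and never press or push hard: do not overload the scale. Leave the spare rings and the other things where they are.

Things in the scene. Friction and masses are not known exactly. Their poses are not given: they have to be found in the camera images.
- ring0: one of four alike plain steel ring weights, 50 mm outside diameter, 15 mm hole, 14 mm thick, lying flat on the table; about 0.19 kg, each a few per cent different. Origin: centre of its underside; z is the ring's axis, up
- ring1: one of four alike plain steel ring weights, 50 mm outside diameter, 15 mm hole, 14 mm thick, lying flat on the table; about 0.19 kg, each a few per cent different. Origin: centre of its underside; z is the ring's axis, up
- ring2: one of four alike plain steel ring weights, 50 mm outside diameter, 15 mm hole, 14 mm thick, lying flat on the table; about 0.19 kg, each a few per cent different. Origin: centre of its underside; z is the ring's axis, up
- ring3: one of four alike plain steel ring weights, 50 mm outside diameter, 15 mm hole, 14 mm thick, lying flat on the table; about 0.19 kg, each a few per cent different. Origin: centre of its underside; z is the ring's axis, up
- scale: fixed base of the spring scale, an aluminium plate 110 (x) by 230 (y) by 15 mm on the table. Origin: centre of its underside; z up, y along the crossbar towards the white gauge plate. Two steel guide rods, 12 mm thick (caps 18 mm), stand at y = -100 and +100 mm, 155 mm high
- gauge (a point): on the fixed white gauge plate (50 mm wide in y, top 122 mm above the table), its +x side, at the middle of the weight band (82 mm above the table); axes as the scale's. A short line every 8 mm; two long thick lines, 4 mm above and below this point, bound the weight band
- bar_top (a point): on the moving crossbar, middle of its top face: 125 mm above the table at reading 0, lower by the reading; axes as the scale's. The crossbar, aluminium, 40 (x) by 240 (y) by 30 mm, rides on the guide rods and carries the pointer at its +y end and the post
- slot_mid (a point): on the crossbar's midline, 65 mm above bar_top: the level of the flat top of the 12 mm steel post (1.5 mm chamfer; seat collar at its foot 28 mm wide, 15 mm high, so 50 mm of post). The post itself is clamped firmly anywhere from 12 mm to -12 mm from here along y (x = 0): find it, e.g. rest a held ring lightly on its top and slide it along y until it drops over
- platform (a joint): the scale's reading: how far the crossbar has sunk on its spring, m (stop at 0.050), shown by the pointer. 240 N/m, settles in about 0.5 s. Empty it already reads 0.002 to 0.015 (it varies); each ring adds 0.0075 to 0.008. Weight band: 0.024 (upper long line) to 0.032 (lower long line). Past 0.042 it is overloaded
- cap: bystander: solid stepped steel end cap without a hole, 56 mm in diameter, 26 mm high. Origin: centre of its underside
- offcut: bystander: offcut of slotted aluminium profile 40 x 40 x 50 mm, upright. Origin: centre of its underside
- sensor: bystander: box-shaped light sensor 30 x 50 x 40 mm with a 12 mm plug on top, 52 mm high in all. Origin: centre of its underside
- foot: bystander: machine foot, a 44 mm disc with a 16 mm stud, 50 mm high. Origin: centre of its underside
- screwdriver: bystander: screwdriver lying beyond the rings. Origin: on the table under its middle
- rule: bystander: folded rule, 35 x 230 x 16 mm, lying beyond the scale. Origin: centre of its underside
Things that resemble listed ones, but are neither listed nor needed, are in the scene too. Leave any black or yellow look-alike of the ring2 alone. Leave any orange look-alike of the ring1 alone.

How it is judged:
By the outcome, as a careful person would: the job done as asked, in the order asked, and still so for the second after the job is handed in, with the robot touching nothing.
It also fails if it takes over 72 s, if anything falls off the work surface, if the arm or the gripper's body presses on something with over 40 N, if the wrist force passes 120 N, or if a joint passes its speed limit or range.

## Working session

There is one attempt and no reset: what is moved stays moved. The work goes in short steps, Python scripts to look and compute and a tool call to move; the robot and the scene stay as the last step left them, time stands still between calls to the robot, and variables do not carry over. Pictures are saved under pics/ and viewed, and the job is handed in when it is done.

Besides the shell and the picture viewer there is one more tool, called after "Emit:" as name([rows], argument=value, ...), one row to a line, values as JSON. arm_command: Moves the arm, as the interface text tells. Its arguments: {"type":"object","properties":{"deltas":{"type":"array","items":{"type":"array"}},"grip_force":{"type":"number"}},"required":["deltas"]}

```bash
ls; mkdir -p pics
python3 - <<'E'
from workcell import env,cams
import cv2,numpy as np
print(env.state()['time_s'],env.state()['force'],env.tip_reach)
for n in ['scene','side','wrist']:
    f=cams.grab_frame(n); cv2.imwrite(f'pics/{n}0.png',f['img'][:,:,::-1])
    R=cv2.Rodrigues(f['rvec'])[0]; print(n,(-R.T@f['tvec']).round(),R[2].round(2),f['K'][0,0])
E
```

```text
pics
0.0 [-0.25638924  0.02422634  0.28680663] 11.0
scene [ 980. -612.  767.] [-0.43  0.64 -0.63] 435.9018084048124
side [-128. -623.  706.] [ 0.61  0.59 -0.53] 443.04968014899663
wrist [575.  70. 385.] [-0.   -0.25 -0.97] 293.4577320351126
```

View pics/scene0.png

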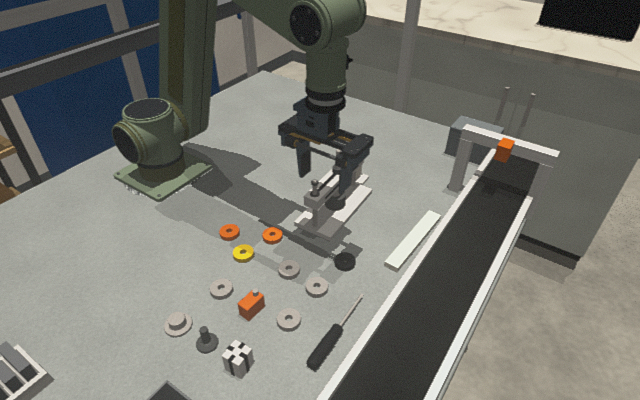

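View pics/side0.png

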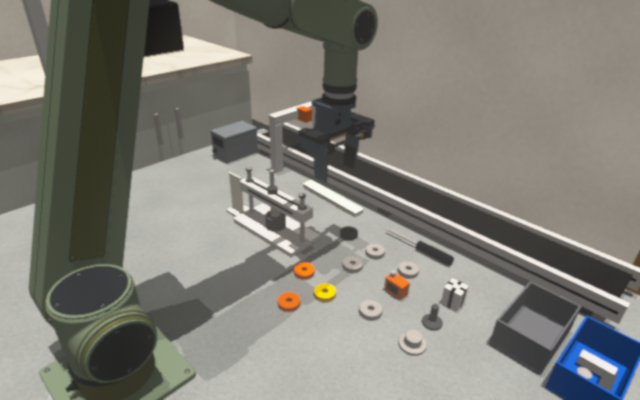

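View pics/wrist0.png

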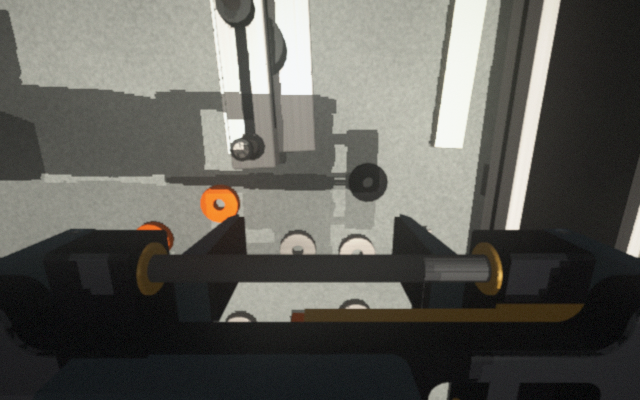

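```bash
cat > h.py <<'E'
from workcell import env,cams
import cv2,numpy as np
def cam(f):
    R=cv2.Rodrigues(np.array(f['rvec'],float))[0]; t=np.array(f['tvec'],float).ravel(); return R,t,np.array(f['K'],float)
def ray(f,uv):
    R,t,K=cam(f); d=R.T@np.linalg.inv(K)@np.array([uv[0],uv[1],1.]); return -R.T@t,d/np.linalg.norm(d)
def onz(f,uv,z):
    o,d=ray(f,uv); return o+d*(z-o[2])/d[2]
def proj(f,P):
    R,t,K=cam(f); p=K@(R@np.array(P,float).reshape(-1,3).T+t[:,None]); return (p[:2]/p[2]).T
def tri(l):
    A=np.zeros((3,3));b=np.zeros(3)
    for f,uv in l:
        o,d=ray(f,uv);M=np.eye(3)-np.outer(d,d);A+=M;b+=M@o
    return np.linalg.solve(A,b)
def save(n,img,box=None,s=1):
    if box: img=img[box[1]:box[3],box[0]:box[2]]
    cv2.imwrite('pics/'+n+'.png',cv2.resize(img,None,fx=s,fy=s,interpolation=cv2.INTER_CUBIC)[:,:,::-1])
E
python3 - <<'E'
from h import *
import pickle
F={n:cams.grab_frame(n) for n in ['scene','side','wrist']}
for n in ['scene','side','wrist']:
    f=F[n]
    for k in ['ring0','scale','bar_top','cap','sensor','foot','offcut','rule','screwdriver']:
        for s in cams.silhouettes(f,k)[:9]:
            m=s['region']
            c=np.array(s['centre']); print(n,k,round(s['conf'],2),c.round(1),m.sum(),onz(f,c,14 if k=='ring0' else 15).round(1), f['img'][m].mean(0).round())
pickle.dump(F,open('F0.pkl','wb'))
save('s_c',F['scene']['img'],(180,130,400,350),2.7)
save('d_c',F['side']['img'],(210,150,480,350),2.9)
E
```

```text
scene ring0 0.89 [289.8 269.5] 380 [550.8 -99.7  14. ] [143. 138. 129.]
scene ring0 0.88 [291.  316.8] 435 [ 630.5 -199.6   14. ] [168. 161. 151.]
scene ring0 0.88 [222.  291.7] 373 [ 468.9 -232.9   14. ] [164. 157. 147.]
scene ring0 0.86 [344.1 261.2] 340 [639.  -8.  14.] [60. 60. 57.]
scene ring0 0.85 [228.5 234.1] 250 [355.8 -94.2  14. ] [184.  99.  47.]
scene ring0 0.84 [273.8 235.5] 274 [451.  -34.3  14. ] [193. 108.  47.]
scene ring0 0.83 [245.2 251.8] 313 [ 430.3 -115.8   14. ] [193. 169.  52.]
scene ring0 0.69 [317.1 283. ] 356 [624.2 -96.7  14. ] [165. 158. 149.]
scene scale 0.97 [330.8 202. ] 3219 [496.3 153.1  15. ] [132. 130. 124.]
scene scale 0.34 [328. 342.] 790 [ 725.4 -205.6   15. ] [78. 77. 73.]
scene scale 0.19 [206.3 343.3] 411 [ 533.  -341.4   15. ] [88. 88. 84.]
scene cap 0.78 [175.3 322.9] 560 [ 448.  -343.9   15. ] [164. 157. 148.]
scene sensor 0.85 [252.9 306.8] 532 [ 550.5 -225.6   15. ] [159.  97.  60.]
scene foot 0.58 [206.  341.3] 405 [ 529.4 -338.6   15. ] [88. 88. 84.]
scene offcut 0.6 [236.8 360. ] 919 [ 605.7 -334.1   15. ] [143. 140. 135.]
scene offcu
[... 1763 characters left out ...]
6] 540 [628.1 -92.8  14. ] [190. 182. 170.]
wrist ring0 0.67 [294.7 241.2] 715 [542.6 -83.6  14. ] [162. 154. 143.]
wrist ring0 0.53 [156.5 225.2] 265 [358.5 -60.9  14. ] [141.  70.  33.]
wrist ring0 0.48 [355.6 305.8] 207 [ 628.4 -183.2   14. ] [119. 112. 103.]
wrist ring0 0.47 [235.3 319.1] 209 [ 453.6 -205.6   14. ] [123. 117. 108.]
wrist scale 0.71 [263.6  75.4] 15013 [510.3 125.3  15. ] [170. 169. 163.]
wrist bar_top 0.65 [247.4  76.3] 8055 [491.2 124.3  15. ] [160. 159. 153.]
wrist sensor 0.59 [297.3 319.3] 110 [ 544.2 -205.    15. ] [84. 47. 31.]
wrist rule 0.83 [456.8  70.6] 5149 [736.4 130.9  15. ] [224. 225. 218.]
wrist rule 0.51 [248.8  73.8] 8148 [493. 127.  15.] [159. 158. 152.]
```

View pics/s_c.png

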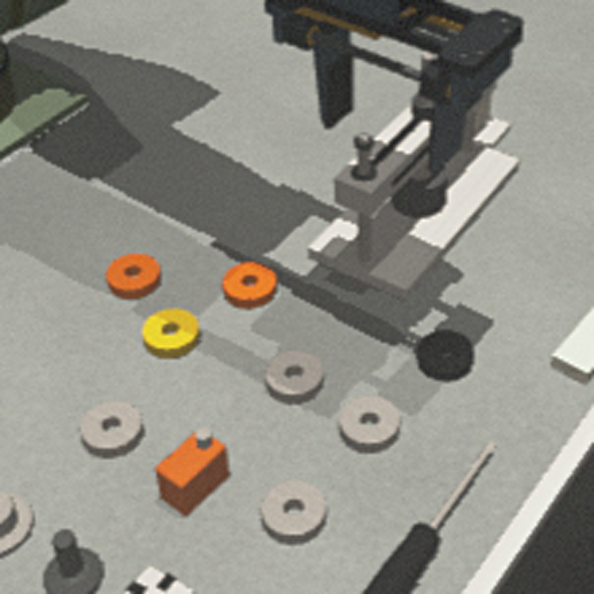

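View pics/d_c.png

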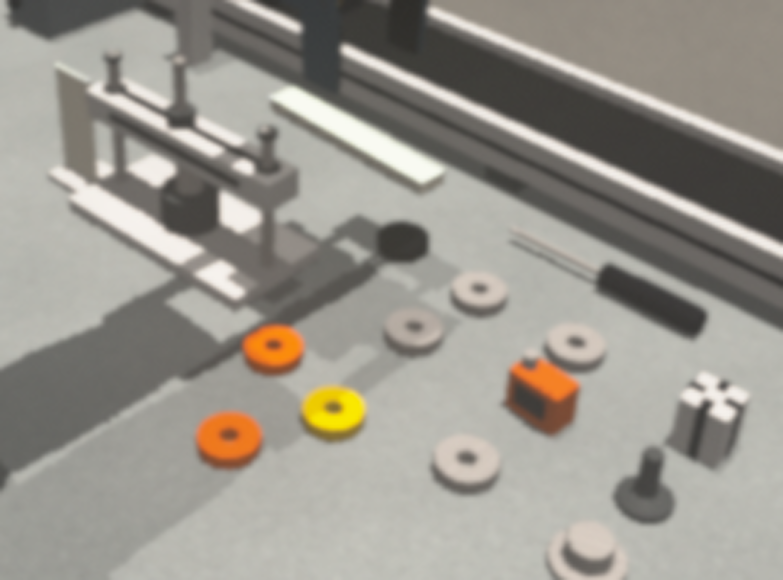

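Run:
```python
from h import *
import pickle
F=pickle.load(open('F0.pkl','rb'))
s,d,w=F['scene'],F['side'],F['wrist']
for a,b in [((289.8,269.5),(351.1,264.6)),((317.1,283),(373.4,250.2)),((222,291.7),(371.4,308.1)),((291,316.8),(408.2,270.9)),((344.1,261.2),(347.8,229.9)),((245.2,251.8),(323.8,291.4))]:
    print(tri([(s,a),(d,b)]).round(1),onz(s,a,7).round(1),onz(d,b,7).round(1))
# gray hole centres from dark pixels, top plane
print(env.state()['ee_rot'],env.state()['qpos'])
save('w_c',w['img'],(180,150,430,340),3)
```

```text
[544.6 -92.4   2.9] [546.8 -94.9   7. ] [540.5 -95.8   7. ]
[623.2 -97.2  10.4] [620.9 -91.9   7. ] [625.4 -97.9   7. ]
[ 461.8 -225.5    5. ] [ 464.1 -229.4    7. ] [ 461.2 -223.5    7. ]
[ 627.4 -200.4    4.7] [ 627.2 -195.8    7. ] [ 622.4 -207.7    7. ]
[637.1  -2.2  12.6] [635.8  -2.3   7. ] [645.7   7.8   7. ]
[ 425.4 -112.6    6.4] [ 425.2 -111.2    7. ] [ 424.3 -114.9    7. ]
[ 61.04769588  89.99620616 -28.9527324 ] [-1.14502333e+00  1.83126735e+01  8.96394922e+01 -1.86045880e-03
  7.20444786e+01 -1.14402157e+00]
```

View pics/w_c.png

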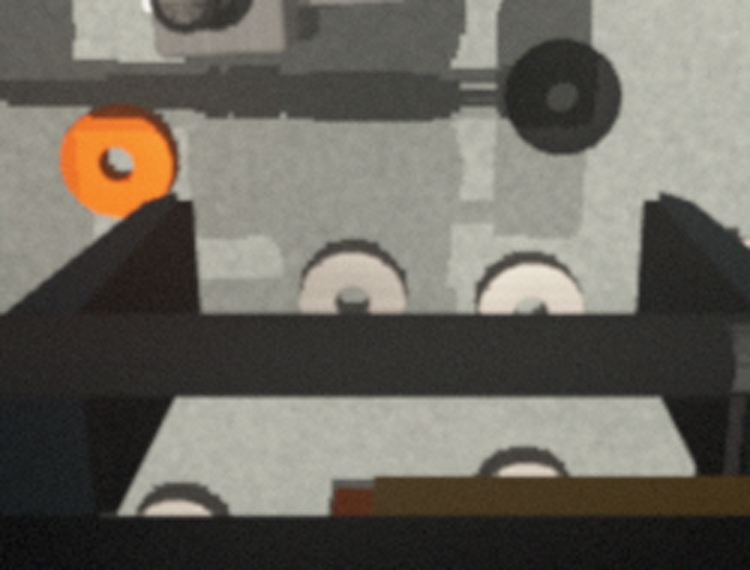

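Emit:
arm_command([
  [0.75,[16,-32,-20],0],
  [0.75,[32,-64,-50],0],
  [0.75,[48,-96,-75],0],
  [0.75,[48,-96,-75],0],
  [0.75,[48,-96,-75],0],
], grip_force=20)

```text
time_s: 2.15
ee_pos: [622.8, -96.4, 149.1]
ee_rot: [-114.3, 89.9, 155.6]
force: [-0.9, 0.3, 0.1]
gripper_width: 68.3
```

```bash
cat > look.py <<'E'
from h import *
import sys,pickle
tag=sys.argv[1]; F={}
for n in sys.argv[2:]:
    F[n]=cams.grab_frame(n); save(tag+n,F[n]['img'])
pickle.dump(F,open(tag+'.pkl','wb'))
s=env.state(); print(s['time_s'],np.round(s['ee_pos'],1),np.round(s['force'],2),s['gripper_width'])
E
python3 look.py a scene side wrist
python3 - <<'E'
from h import *
import pickle
F=pickle.load(open('a.pkl','rb'))
save('a_sc',F['scene']['img'],(270,120,450,270),4.4)
save('a_sd',F['side']['img'],(210,150,350,270),5.6)
E
```

```text
2.3 [623.3 -95.1 151.2] [-1.43  0.31 -0.1 ] 68.52378590177723
```

View pics/awrist.png

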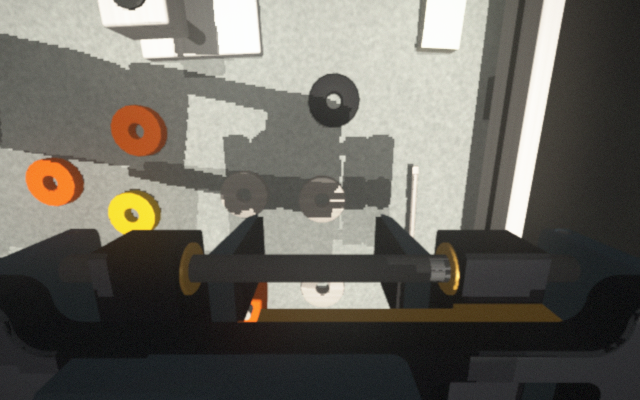

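View pics/a_sc.png

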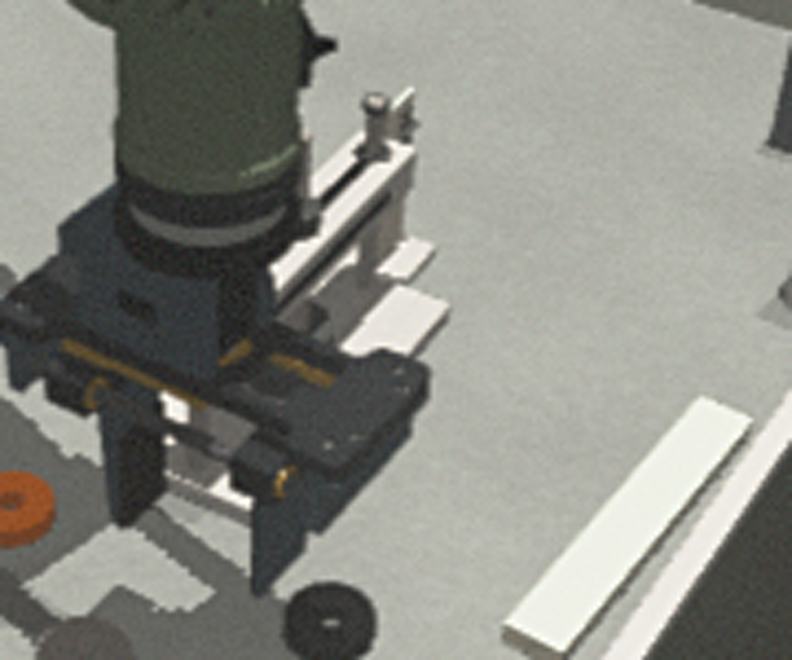

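View pics/a_sd.png

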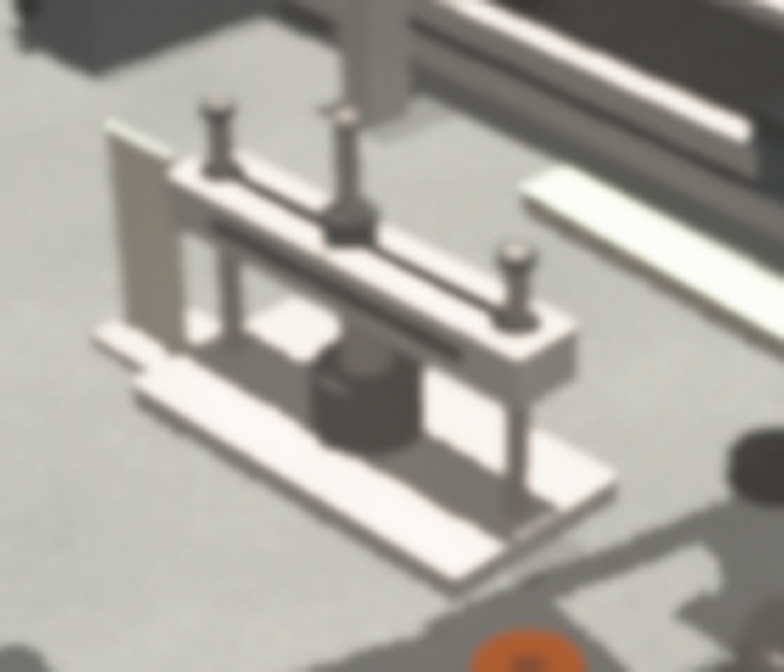

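Run:
```python
from h import *
f=cams.grab_frame('wrist')
for s in cams.silhouettes(f,'ring0')[:8]:
    m=s['region']; ys,xs=np.nonzero(m)
    print(round(s['conf'],2),np.round(s['centre'],1),m.sum(),(xs.min(),xs.max(),ys.min(),ys.max()),onz(f,((xs.min()+xs.max())/2,(ys.min()+ys.max())/2),9).round(1),f['img'][m].mean(0).round())
save('b_w',f['img'],(200,150,420,240),3.6)
st=env.state();print(st['ee_pos'],st['ee_rot'])
# finger tips projection check
x,y,z=st['ee_pos']
print(proj(f,[[x-34,y,z-11],[x+34,y,z-11],[623.3,-95,14]]))
d=cams.grab_frame('side')
def u(a,b): return (210+a/5.6,150+b/5.6)
print('rods',onz(d,u(217,100),155),onz(d,u(516,248),155),'post',onz(d,u(346,112),182))
print('base',[onz(d,u(a,b),15).round(1) for a,b in [(140,378),(455,575),(612,478)]])
```

```text
0.88 [238.2 195.1] 1679 (np.int64(220), np.int64(268), np.int64(171), np.int64(217)) [544.9 -96.9   9. ] [106. 101.  94.]
0.85 [ 50.4 178.1] 2253 (np.int64(24), np.int64(83), np.int64(158), np.int64(205)) [346.6 -83.8   9. ] [212. 115.  46.]
0.78 [132.  214.3] 1769 (np.int64(108), np.int64(159), np.int64(191), np.int64(233)) [ 425. -117.    9.] [220. 198.  54.]
0.74 [136.  130.3] 2234 (np.int64(110), np.int64(166), np.int64(105), np.int64(156)) [442.8 -31.7   9. ] [167.  81.  38.]
0.71 [321.3 293. ] 822 (np.int64(300), np.int64(343), np.int64(283), np.int64(306)) [ 627.5 -216.8    9. ] [218. 211. 199.]
0.71 [321.5 202.2] 1680 (np.int64(298), np.int64(344), np.int64(176), np.int64(222)) [ 626.5 -102.2    9. ] [119. 114. 106.]
0.55 [338.8  96.8] 1935 (np.int64(308), np.int64(358), np.int64(74), np.int64(127)) [637.8  -2.6   9. ] [69. 69. 65.]
[623.24355363 -95.08458095 151.31336808] [84.88792467 89.87805301 -5.04275991]
[[263.47864819 239.73259699]
 [372.23164861 239.8490258 ]
 [318.03947708 193.45241175]]
rods [506.24238619 251.22355161 155.        ] [514.38436653  51.25627955 155.        ] post [510.42899036 159.16092866 182.        ]
base [array([453.3, 259.1,  15. ]), array([459.7,  33.2,  15. ]), array([563.1,  36.4,  15. ])]
```

View pics/b_w.png

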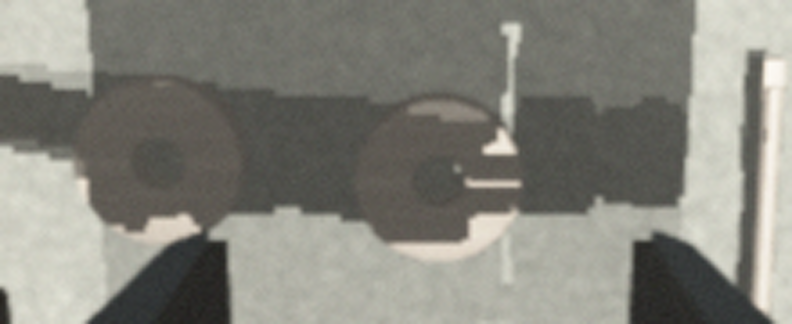

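Emit:
arm_command([
  [0.75,[2,-5,-40],0],
  [0.75,[2,-5,-80],0],
  [0.75,[2,-5,-115],0],
  [0.75,[2,-5,-130],0],
  [0.75,[2,-5,-136],0],
  [0.75,[2,-5,-136],0],
  [0.75,[2,-5,-136],0],
])

```text
time_s: 3.15
ee_pos: [626.1, -100.9, 15.5]
ee_rot: [80.5, 89.8, -9.5]
force: [-0.4, 0.2, 0.3]
gripper_width: 68.1
```

```bash
python3 look.py c scene side
```

```text
3.25 [ 626.1 -101.1   15.6] [ 0.4  -0.05  0.88] 68.50092019436272
```

View pics/cside.png

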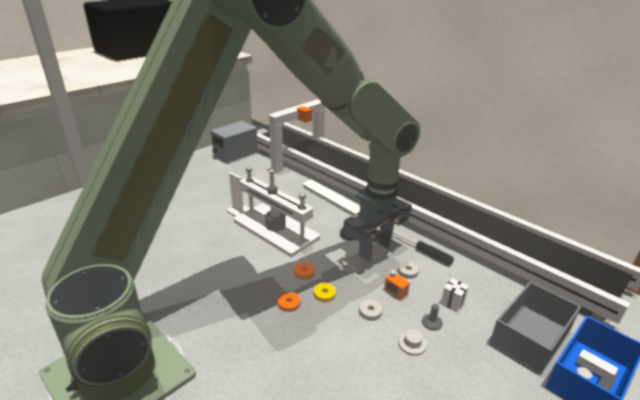

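View pics/cscene.png

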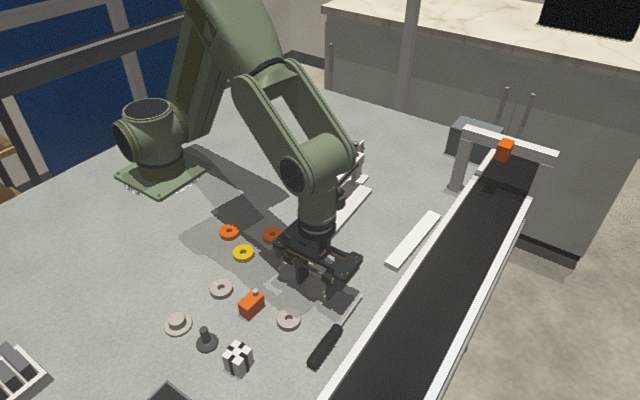

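Emit:
arm_command([
  [0.75,[0,0,-2],0],
  [0.4,[0,0,-2],0],
  [0.4,[0,0,-2],0],
  [0.4,[0,0,-2],0],
  [0.4,[0,0,-2],0],
  [0.4,[0,0,-2],0],
], grip_force=20)

```text
time_s: 3.85
ee_pos: [625.3, -101.1, 12.2]
ee_rot: [82.8, 90.0, -7.2]
force: [0.2, 0.7, 1.3]
gripper_width: 48.4
```

Emit:
arm_command([
  [0.4,[0,0,2],0],
  [0.4,[0,0,15],0],
  [0.4,[0,0,60],0],
  [0.4,[0,0,110],0],
  [0.4,[-15,30,160],0],
  [0.4,[-30,60,208],0],
  [0.4,[-30,60,208],0],
])

```text
time_s: 4.55
ee_pos: [595.5, -39.4, 225.6]
ee_rot: [91.4, 89.6, 1.5]
force: [0.4, -0.8, -1.6]
gripper_width: 48.9
```

```bash
python3 look.py d scene side wrist
```

```text
4.7 [595.  -41.  220.6] [-0.31 -0.75 -2.52] 48.3572612458896
```

View pics/dwrist.png

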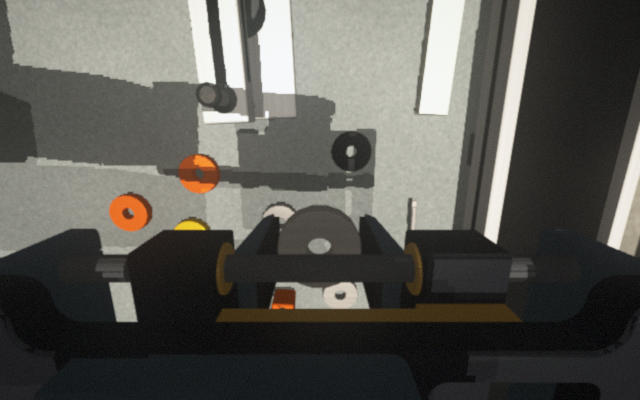

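View pics/dside.png

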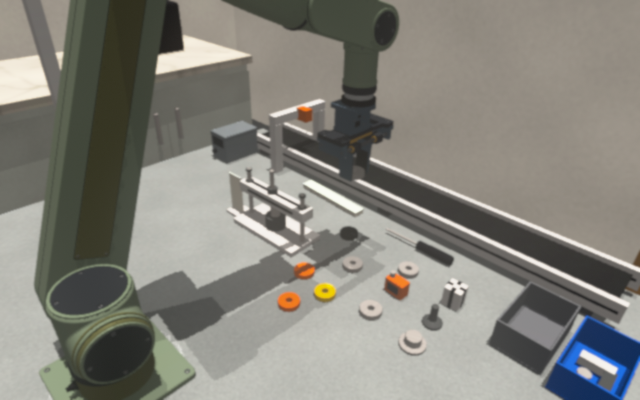

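View pics/dscene.png

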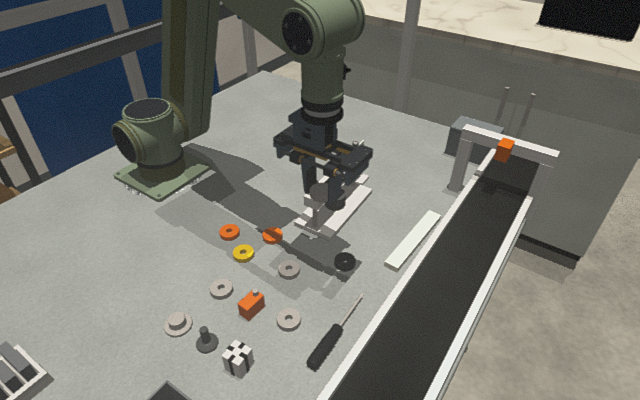

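Run:
```python
from h import *
import pickle
F=pickle.load(open('d.pkl','rb'))
save('d_sc',F['scene']['img'],(260,110,400,240),5)
save('d_w',F['wrist']['img'],(240,180,400,320),4.5)
save('d_sd',F['side']['img'],(320,90,420,190),5)
```

```text
(no output)
```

View pics/d_sc.png

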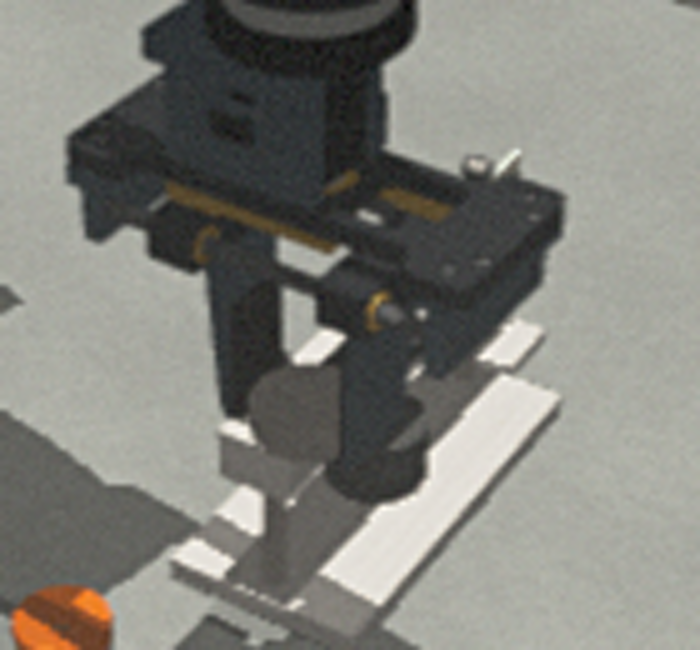

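View pics/d_w.png

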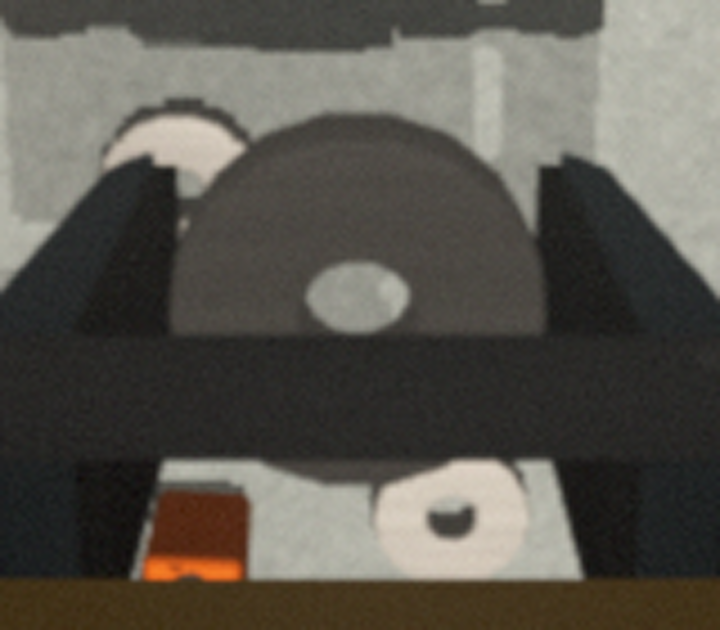

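View pics/d_sd.png

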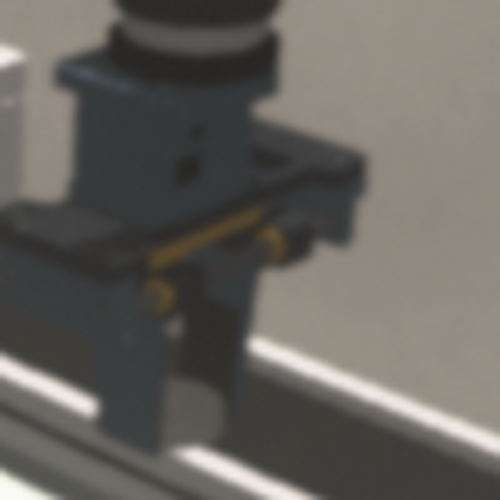

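```bash
cat >> h.py <<'E'
def ringmodel(f,img,c,tilt=0,col=(255,0,0),h=14):
    # c: centre of underside (tool axis), tilt about world x (deg)
    a=np.linspace(0,2*np.pi,72); T=np.deg2rad(tilt)
    R=np.array([[1,0,0],[0,np.cos(T),-np.sin(T)],[0,np.sin(T),np.cos(T)]])
    for r,z in [(25,-h/2),(25,h/2),(7.5,-h/2),(7.5,h/2)]:
        P=np.c_[r*np.cos(a),r*np.sin(a),0*a+z]@R.T+np.array(c)+[0,0,h/2]
        q=proj(f,P); cv2.polylines(img,[np.round(q*16).astype(int).reshape(-1,1,2)],True,col,1,cv2.LINE_AA,4)
E
python3 - <<'E'
from h import *
import pickle
F=pickle.load(open('d.pkl','rb'))
out=[]
for n,b in [('scene',(290,150,370,230)),('wrist',(260,190,380,310))]:
  for t,dy in [(0,0),(30,0)]:
    f=F[n]; g=dict(f); S=5
    crop=cv2.resize(f['img'][b[1]:b[3],b[0]:b[2]],(390,390),interpolation=cv2.INTER_CUBIC)
    s=390/(b[2]-b[0]); K=np.array(f['K'],float).copy(); K[0,2]-=b[0];K[1,2]-=b[1];K[:2]*=s; g['K']=K
    ringmodel(g,crop,(595.2,-40.5+dy,212),t); out.append(crop)
cv2.imwrite('pics/m1.png',np.vstack([np.hstack(out[:2]),np.hstack(out[2:])])[:,:,::-1][:,:])
E
python3 -c "
import cv2;i=cv2.imread('pics/m1.png');cv2.imwrite('pics/m1.png',cv2.resize(i,(600,600)))"
```

```text
(no output)
```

View pics/m1.png

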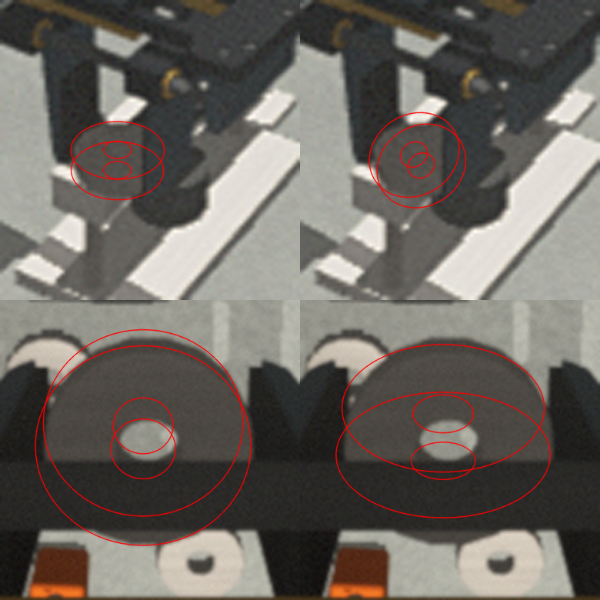

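Emit:
arm_command([
  [0.4,[-10,25,0],0],
  [0.4,[-29,70,0],0],
  [0.4,[-48,115,0],0],
  [0.4,[-67,160,0],0],
  [0.4,[-80,188,0],0],
  [0.4,[-85,200,0],0],
  [0.4,[-85,200,0],0],
  [0.4,[-85,200,0],0],
  [0.4,[-85,200,0],0],
])

```text
time_s: 5.6
ee_pos: [510.7, 157.4, 219.3]
ee_rot: [-28.5, 89.9, -118.6]
force: [-0.3, 0.4, -1.9]
gripper_width: 48.3
```

```bash
python3 look.py e scene side wrist;python3 - <<'E'
from h import *
import pickle
F=pickle.load(open('e.pkl','rb'))
save('e_sc',F['scene']['img'],(270,80,410,210),5.5)
save('e_sd',F['side']['img'],(210,100,350,230),5.5)
E
```

```text
5.75 [510.5 157.9 219.8] [-0.15  0.6  -1.36] 48.38399305303531
```

View pics/e_sc.png

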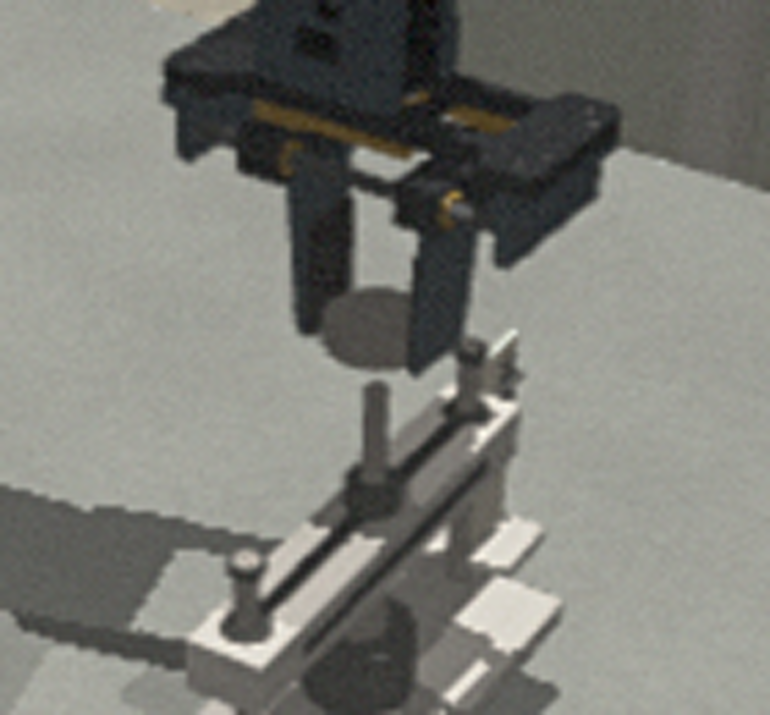

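View pics/e_sd.png

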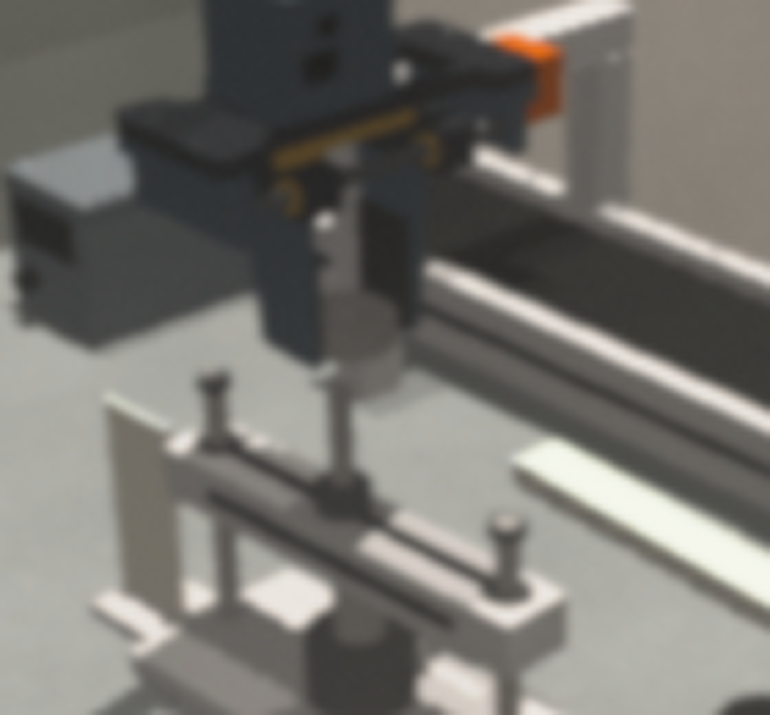

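View pics/ewrist.png

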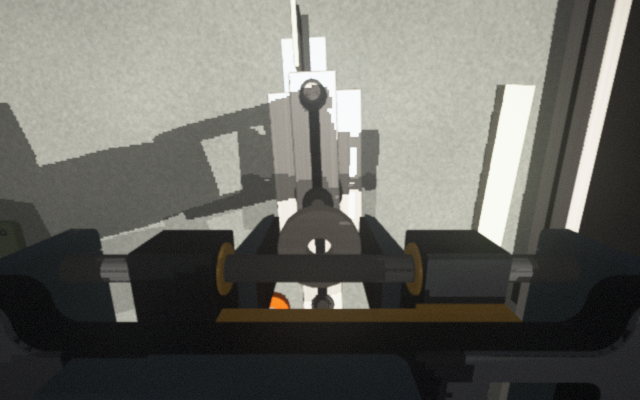

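Run:
```python
from h import *
import pickle
F=pickle.load(open('e.pkl','rb')); s,d=F['scene'],F['side']
us=lambda a,b:(270+a/5.5,80+b/5.5)
ud=lambda a,b:(210+a/5.5,100+b/5.5)
r1=tri([(s,us(247,556)),(d,ud(508,522))]); r2=tri([(s,us(473,347)),(d,ud(214,379))])
print('rods',r1,r2,onz(s,us(247,556),155),onz(s,us(473,347),155),onz(d,ud(508,522),155),onz(d,ud(214,379),155))
print('post top scene', [onz(s,us(376,386),z).round(1) for z in (176,182,188)])
print('post top side (prev img)', [onz(d,(210+346/5.6,150+112/5.6),z).round(1) for z in (176,182,188)])
print('tri', tri([(s,us(376,386)),(d,(210+346/5.6,150+112/5.6))]))
print('collar', tri([(s,us(374,476)),(d,ud(343,485))]))
x,y,z=510.2,158.2,219.8
print('ring uv',[( (proj(s,[[x,y,z-12+h]])-[270,80])*5.5).round() for h in (0,14)],[( (proj(d,[[x,y,z-12+h]])-[210,100])*5.5).round() for h in (0,14)])
```

```text
rods [514.52026949  51.65251157 154.49628446] [506.69220817 252.21344198 152.51727419] [513.99884818  53.26791629 155.        ] [507.77924097 250.7931802  155.        ] [512.72208883  48.72899532 155.        ] [502.77095825 246.05008237 155.        ]
post top scene [array([504.9, 167.9, 176. ]), array([509.8, 159.9, 182. ]), array([514.6, 152. , 188. ])]
post top side (prev img) [array([517.7, 168.1, 176. ]), array([510.4, 159.2, 182. ]), array([503.1, 150.2, 188. ])]
tri [510.21659926 159.05932035 182.36363116]
collar [509.69987944 160.18674264 130.59888073]
ring uv [array([[377., 338.]]), array([[378., 311.]])] [array([[339., 336.]]), array([[338., 308.]])]
```

```bash
cat > ov.py <<'E'
from h import *
def overlay(F,name,c,tilts,dys):
    rows=[]
    for n,r in [('scene',22),('side',22),('wrist',60)]:
        f=F[n]; out=[]
        p=proj(f,[c])[0].astype(int); b=(p[0]-r,p[1]-r,p[0]+r,p[1]+r); N=260; s=N/(2*r)
        for t,dy in [(None,0)]+list(zip(tilts,dys)):
            crop=cv2.resize(f['img'][b[1]:b[3],b[0]:b[2]],(N,N),interpolation=cv2.INTER_CUBIC)
            crop=cv2.convertScaleAbs(crop,alpha=1.6)
            g=dict(f);K=np.array(f['K'],float).copy(); K[0,2]-=b[0]-.5;K[1,2]-=b[1]-.5;K[:2]*=s; g['K']=K
            if t is not None: ringmodel(g,crop,(c[0],c[1]+dy,c[2]),t)
            out.append(crop)
        rows.append(np.hstack(out))
    im=np.vstack(rows); k=min(800/im.shape[1],600/im.shape[0],1)
    cv2.imwrite('pics/'+name+'.png',cv2.resize(im,None,fx=k,fy=k,interpolation=cv2.INTER_AREA)[:,:,::-1])
E
python3 - <<'E'
from ov import *
import pickle
overlay(pickle.load(open('e.pkl','rb')),'m2',(510.2,158.2,208),(0,10,-10),(0,0,0))
E
```

```text
(no output)
```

View pics/m2.png

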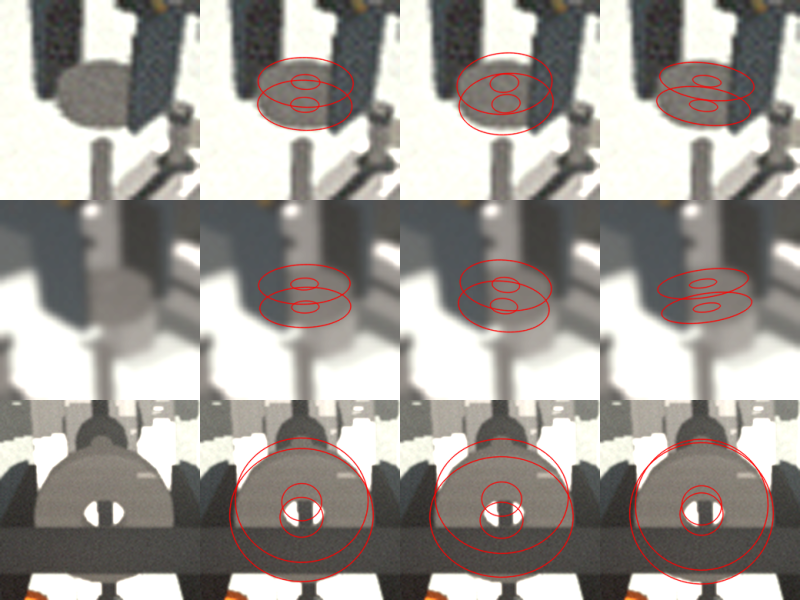

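Emit:
arm_command([
  [0.4,[0,1,-12],0],
  [0.4,[0,1,-21],0],
  [0.4,[0,1,-24],0],
  [0.4,[0,1,-26],0],
  [0.4,[0,1,-28],0],
  [0.4,[0,1,-30],0],
  [0.4,[0,1,-32],0],
  [0.4,[0,1,-34],0],
  [0.4,[0,1,-34],0],
  [0.4,[0,1,-34],0],
  [0.4,[0,1,-34],0],
])

```text
time_s: 6.85
ee_pos: [510.1, 160.0, 186.1]
ee_rot: [98.2, 90.0, 8.2]
force: [-0.5, -0.6, -1.9]
gripper_width: 47.9
```

```bash
cat > lk.py <<'E'
import sys,subprocess,pickle
tag=sys.argv[1]
subprocess.run(['python3','look.py',tag,'scene','side','wrist'])
from h import *
F=pickle.load(open(tag+'.pkl','rb'))
def c(n,b):
    return cv2.resize(F[n]['img'][b[1]:b[3],b[0]:b[2]],(400,400),interpolation=cv2.INTER_CUBIC)
im=np.hstack([c('scene',(285,110,385,210)),c('side',(215,130,315,230))])
cv2.imwrite('pics/'+tag+'_2.png',im[:,:,::-1])
E
python3 lk.py f
```

```text
7.0 [510.1 160.  186.1] [ 0.02  0.04 -1.51] 48.65134348037262
```

View pics/f_2.png

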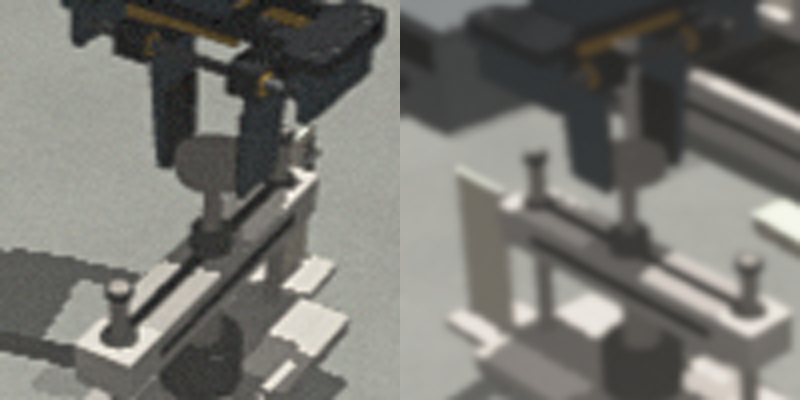

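View pics/fwrist.png

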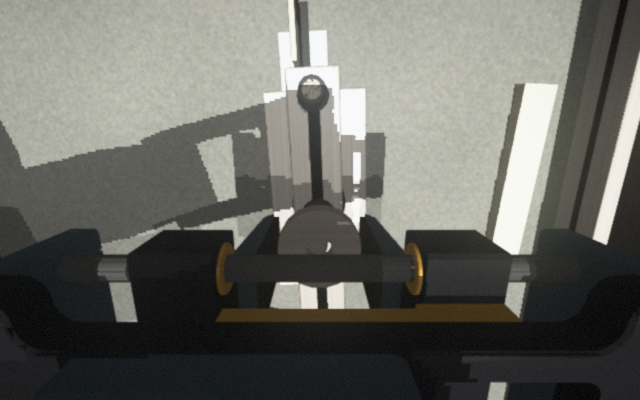

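Emit:
arm_command([
  [0.4,[0,0,-5],0],
  [0.4,[0,0,-12],0],
  [0.4,[0,0,-19],0],
  [0.4,[0,0,-26],0],
  [0.4,[0,0,-32],0],
  [0.4,[0,0,-36],0],
  [0.4,[0,0,-39],0],
  [0.4,[0,0,-39],0],
  [0.4,[0,0,-39],0],
])

```text
time_s: 7.9
ee_pos: [510.2, 160.1, 147.1]
ee_rot: [102.2, 90.0, 12.2]
force: [0.1, -0.6, -1.7]
gripper_width: 48.7
```

```bash
python3 lk.py g
```

```text
8.05 [510.2 160.1 147.3] [ 0.18 -0.   -1.51] 48.56470395004515
```

View pics/g_2.png

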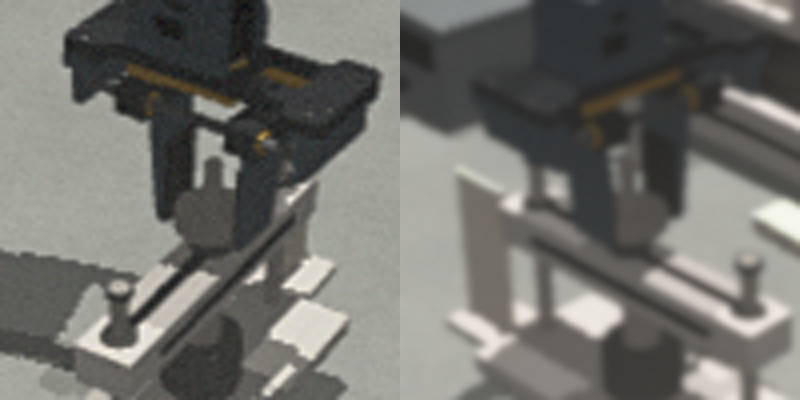

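Emit:
arm_command([
  [0.4,[0,0,-2],0],
  [0.4,[0,0,-4],0],
  [0.4,[0,0,-6],0],
  [0.4,[0,0,-8],0],
  [0.4,[0,0,-9],0],
  [0.4,[0,0,-10],0],
  [0.4,[0,0,-10],0],
  [0.4,[0,0,-10],0],
])

```text
time_s: 8.85
ee_pos: [510.2, 160.1, 137.1]
ee_rot: [103.3, 90.0, 13.3]
force: [1.1, 0.0, 0.0]
gripper_width: 48.5
```

```bash
python3 lk.py g2
```

```text
9.0 [510.2 160.1 137.1] [ 0.18  0.31 -0.26] 48.417908141414195
```

View pics/g2_2.png

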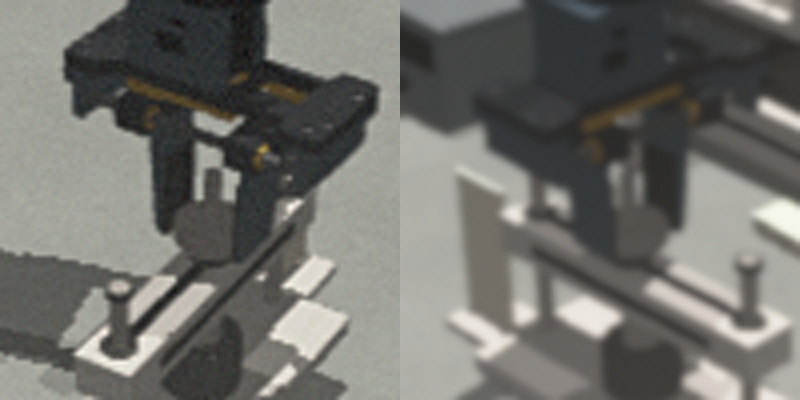

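Emit:
arm_command([
  [0.62,[0,0,0],0],
  [0.62,[0,0,0],0],
  [0.7,[0,0,0],0],
  [0.75,[0,0,0],0],
  [0.75,[0,0,10],0],
  [0.75,[0,0,40],0],
  [0.75,[0,0,80],0],
  [0.75,[0,0,84],0],
  [0.75,[0,-30,84],0],
  [0.75,[0,-75,84],0],
  [0.75,[0,-120,84],0],
  [0.75,[0,-120,84],0],
])

```text
time_s: 10.2
ee_pos: [509.7, 35.8, 221.2]
ee_rot: [1.3, 89.9, -88.9]
force: [-0.6, 0.3, 0.2]
gripper_width: 68.0
```

```bash
python3 lk.py i
```

```text
10.35 [510.   40.2 221.1] [-0.06  0.77  0.52] 68.47268445579721
```

View pics/i_2.png

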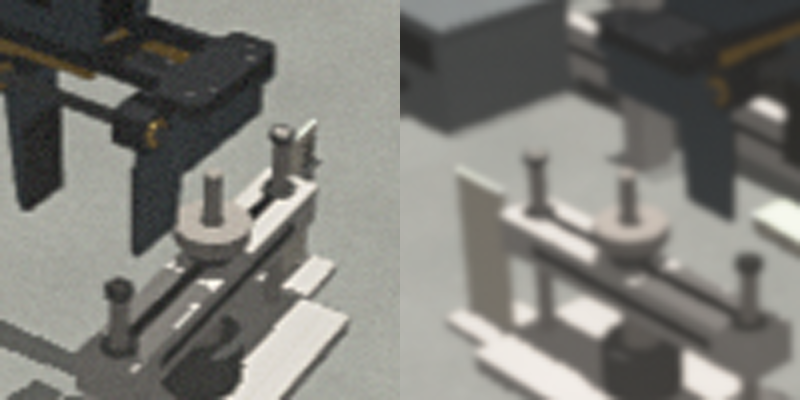

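View pics/iwrist.png

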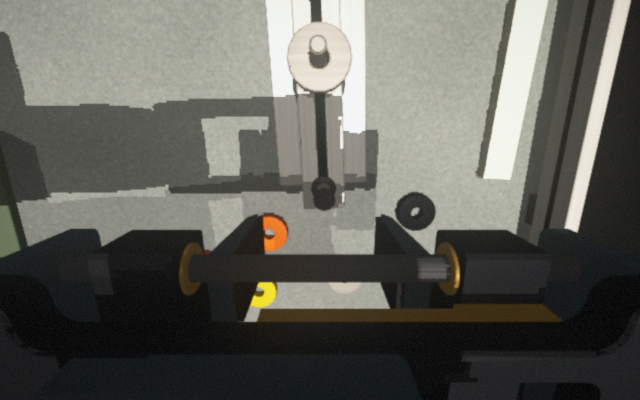

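Run:
```python
from h import *
import pickle
F=pickle.load(open('i.pkl','rb')); s,d=F['scene'],F['side']
print(tri([(s,(338,153.5)),(d,(271.75,174))]))
save('i_g',s['img'],(340,130,376,178),12)
```

```text
[509.33433708 159.10508557 171.7085183 ]
```

Emit:
arm_command([
  [0.75,[6,-40,0],0],
  [0.75,[15,-80,-20],0],
  [0.75,[26,-115,-50],0],
  [0.75,[34,-137,-71],0],
  [0.75,[34,-137,-71],0],
  [0.75,[34,-137,-71],0],
])

```text
time_s: 10.95
ee_pos: [544.1, -95.8, 149.7]
ee_rot: [-132.8, 89.9, 137.2]
force: [-0.9, 0.0, -0.3]
gripper_width: 68.5
```

```bash
python3 look.py j wrist scene
python3 - <<'E'
from h import *
f=cams.grab_frame('wrist')
for s in cams.silhouettes(f,'ring0')[:8]:
    m=s['region']; ys,xs=np.nonzero(m)
    print(round(s['conf'],2),np.round(s['centre'],1),m.sum(),(xs.min(),xs.max(),ys.min(),ys.max()),onz(f,((xs.min()+xs.max())/2,(ys.min()+ys.max())/2),9).round(1),f['img'][m].mean(0).round())
E
```

```text
11.05 [544.6 -95.5 151. ] [-0.41 -0.66  0.88] 68.51863690656565
0.96 [211.1 214.8] 1717 (np.int64(182), np.int64(231), np.int64(190), np.int64(236)) [ 424.6 -118.3    9. ] [235. 223.  65.]
0.93 [123.7 179.5] 2029 (np.int64(102), np.int64(156), np.int64(158), np.int64(205)) [346.8 -84.1   9. ] [211. 118.  50.]
0.85 [377.6 294.3] 222 (np.int64(369), np.int64(385), np.int64(283), np.int64(304)) [ 613.3 -215.5    9. ] [234. 228. 218.]
0.78 [210.6 127.8] 2005 (np.int64(191), np.int64(242), np.int64(105), np.int64(156)) [442.6 -31.9   9. ] [237. 161.  61.]
0.77 [420.1  96.4] 2213 (np.int64(386), np.int64(440), np.int64(73), np.int64(128)) [637.4  -2.7   9. ] [83. 83. 79.]
0.57 [254.5 305.1] 398 (np.int64(244), np.int64(264), np.int64(286), np.int64(322)) [ 469.9 -229.6    9. ] [209. 203. 192.]
0.56 [315.  197.5] 1676 (np.int64(295), np.int64(342), np.int64(171), np.int64(217)) [545.1 -97.    9. ] [115. 110. 102.]
```

View pics/jwrist.png

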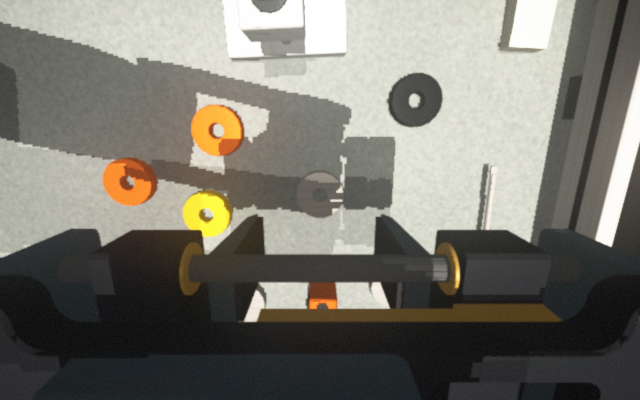

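View pics/i_g.png

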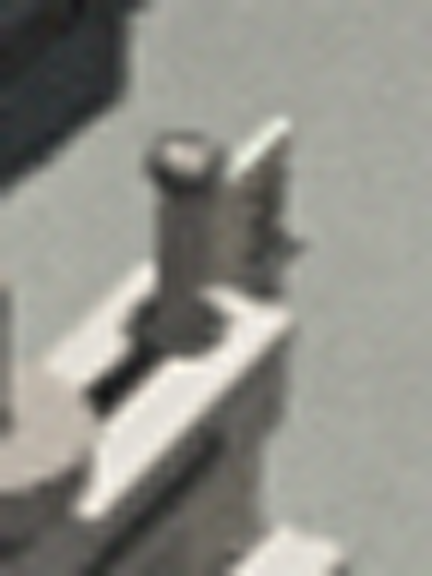

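Emit:
arm_command([
  [0.75,[0,0,-40],0],
  [0.75,[0,0,-80],0],
  [0.75,[0,0,-115],0],
  [0.75,[0,0,-130],0],
  [0.75,[0,0,-137],0],
  [0.75,[0,0,-138],0],
  [0.75,[0,0,-138],0],
  [0.4,[0,0,-138],0],
  [0.4,[0,0,-138],0],
  [0.4,[0,0,-138],0],
  [0.4,[0,0,-138],0],
  [0.4,[0,0,-138],0],
])

```text
time_s: 12.35
ee_pos: [544.5, -97.1, 12.7]
ee_rot: [82.0, 89.9, -8.0]
force: [-1.1, 0.6, 5.4]
gripper_width: 48.5
```

Emit:
arm_command([
  [0.4,[0,0,3],0],
  [0.4,[0,0,20],0],
  [0.4,[0,0,65],0],
  [0.4,[0,0,115],0],
  [0.4,[0,5,163],0],
  [0.4,[-4,30,203],0],
  [0.4,[-10,75,208],0],
  [0.4,[-16,122,208],0],
  [0.4,[-22,169,208],0],
  [0.4,[-28,214,208],0],
  [0.4,[-33,245,208],0],
  [0.4,[-34,257,208],0],
  [0.4,[-34,257,208],0],
  [0.4,[-34,257,208],0],
  [0.4,[-34,257,208],0],
])

```text
time_s: 13.85
ee_pos: [510.2, 158.6, 219.8]
ee_rot: [-24.7, 90.0, -114.8]
force: [-1.3, -0.1, -2.2]
gripper_width: 48.7
```

```bash
python3 lk.py k
python3 - <<'E'
from ov import *
import pickle
overlay(pickle.load(open('k.pkl','rb')),'m3',(510,159.5,208),(0,-5,5),(0,0,0))
E
```

```text
14.0 [510.2 158.9 220. ] [ 0.88  0.31 -1.4 ] 48.31174657397835
```

View pics/k_2.png

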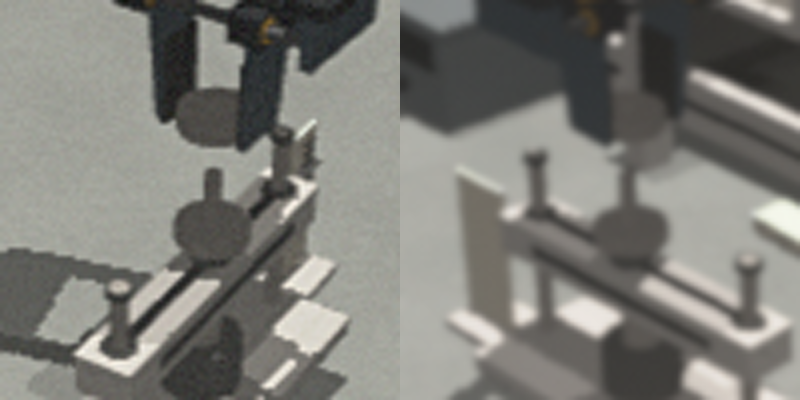

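View pics/m3.png

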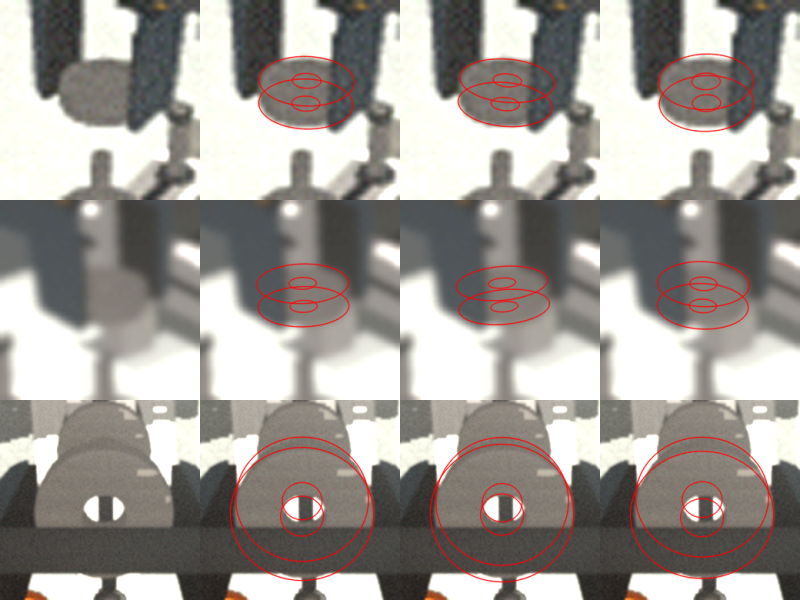

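Emit:
arm_command([
  [0.4,[0,-1.5,-12],0],
  [0.4,[0,-1.5,-24],0],
  [0.4,[0,-1.5,-29],0],
  [0.4,[0,-1.5,-31],0],
  [0.4,[0,-1.5,-33],0],
  [0.4,[0,-1.5,-35],0],
  [0.4,[0,-1.5,-37],0],
  [0.4,[0,-1.5,-39],0],
  [0.4,[0,-1.5,-41],0],
  [0.4,[0,-1.5,-41],0],
  [0.4,[0,-1.5,-41],0],
])

```text
time_s: 15.1
ee_pos: [510.0, 158.5, 179.0]
ee_rot: [99.8, 90.0, 9.8]
force: [-0.7, 0.5, -1.2]
gripper_width: 48.5
```

```bash
python3 lk.py l
```

```text
15.25 [510.1 158.5 179.1] [-0.5   0.22 -1.31] 48.56125837734582
```

View pics/l_2.png

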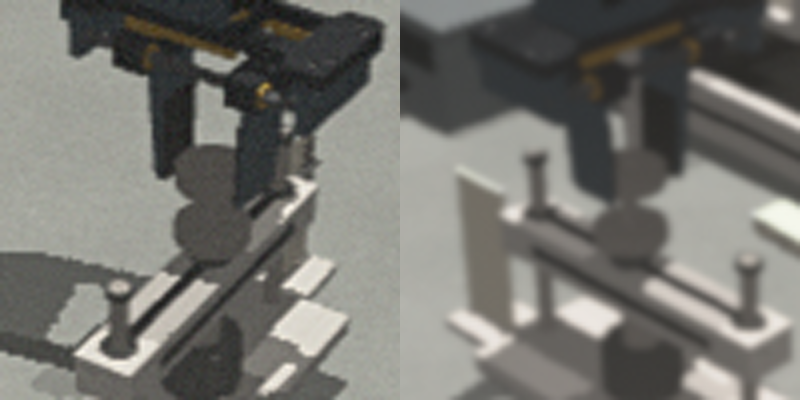

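Emit:
arm_command([
  [0.4,[0,0,-5],0],
  [0.4,[0,0,-11],0],
  [0.4,[0,0,-17],0],
  [0.4,[0,0,-22],0],
  [0.4,[0,0,-24],0],
  [0.4,[0,0,-26],0],
  [0.4,[0,0,-26],0],
  [0.4,[0,0,-26],0],
])

```text
time_s: 16.05
ee_pos: [510.2, 158.5, 153.1]
ee_rot: [102.7, 90.0, 12.7]
force: [0.2, -0.9, -1.0]
gripper_width: 48.6
```

```bash
python3 lk.py n
```

```text
16.2 [510.2 158.5 153.2] [-0.04 -0.91 -2.08] 48.33085551813082
```

View pics/n_2.png

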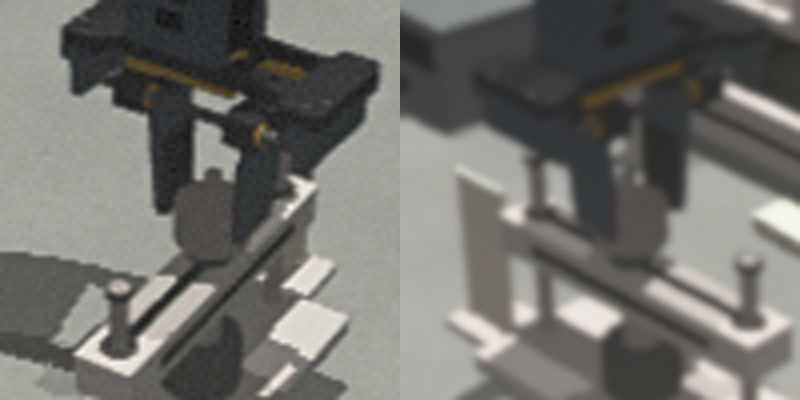

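Emit:
arm_command([
  [0.4,[0,0,-2],0],
  [0.4,[0,0,-4],0],
  [0.4,[0,0,-6],0],
  [0.4,[0,0,-8],0],
  [0.4,[0,0,-9],0],
  [0.4,[0,0,-9],0],
  [0.4,[0,0,-9],0],
  [0.4,[0,0,-9],0],
])

```text
time_s: 17.0
ee_pos: [510.3, 158.6, 144.2]
ee_rot: [101.9, 90.0, 11.9]
force: [0.9, 0.6, -0.4]
gripper_width: 48.3
```

```bash
python3 lk.py o; python3 -c "
from workcell import env
print(env.state()['force'])"
```

```text
17.15 [510.3 158.6 144.2] [ 0.3   1.05 -0.42] 48.68904494079931
[ 0.30295641  1.0547635  -0.42006763]
```

View pics/o_2.png

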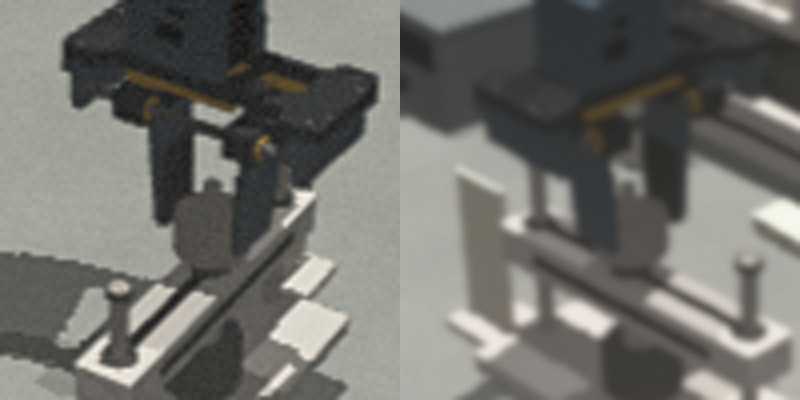

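Emit:
arm_command([
  [0.4,[0,0,-1.5],0],
  [0.4,[0,0,-1.5],0],
  [0.62,[0,0,-1.5],0],
  [0.62,[0,0,-1.5],0],
  [0.7,[0,0,-1.5],0],
  [0.75,[0,0,-1.5],0],
  [0.75,[0,0,10],0],
  [0.75,[0,0,40],0],
  [0.75,[0,0,74],0],
  [0.75,[0,0,76],0],
  [0.75,[-2,-30,76],0],
  [0.75,[-8,-75,76],0],
  [0.75,[-14,-122,76],0],
  [0.75,[-20,-170,76],0],
  [0.75,[-28,-218,70],0],
  [0.75,[-35,-265,55],0],
  [0.75,[-42,-310,35],0],
  [0.75,[-47,-350,15],0],
  [0.75,[-48,-385,6],0],
  [0.75,[-48,-385,6],0],
])

```text
time_s: 19.15
ee_pos: [461.0, -229.7, 148.6]
ee_rot: [-87.3, 89.9, -177.6]
force: [0.2, 1.0, -0.2]
gripper_width: 68.1
```

```bash
python3 lk.py p
python3 - <<'E'
from h import *
import pickle
F=pickle.load(open('p.pkl','rb')); s,d=F['scene'],F['side']
save('p_g',s['img'],(300,140,380,200),9)
save('p_sd',d['img'],(220,160,320,240),8)
f=cams.grab_frame('wrist')
for q in cams.silhouettes(f,'ring0')[:8]:
    m=q['region']; ys,xs=np.nonzero(m)
    print(round(q['conf'],2),np.round(q['centre'],1),m.sum(),onz(f,((xs.min()+xs.max())/2,(ys.min()+ys.max())/2),9).round(1),f['img'][m].mean(0).round())
E
```

```text
19.3 [ 462.  -226.   150.2] [0.43 0.2  0.37] 68.91973695232701
0.75 [276.4  79.6] 2066 [ 424.1 -118.     9. ] [232. 216.  80.]
0.73 [294.6   3.5] 479 [442.6 -53.    9. ] [212. 147.  69.]
0.67 [306.9 198.1] 1718 [ 456.4 -225.1    9. ] [119. 114. 106.]
0.67 [185.2  39.5] 2593 [345.9 -83.6   9. ] [199. 108.  47.]
0.61 [482.6 173.8] 1932 [ 627.6 -204.3    9. ] [224. 219. 211.]
```

View pics/p_2.png

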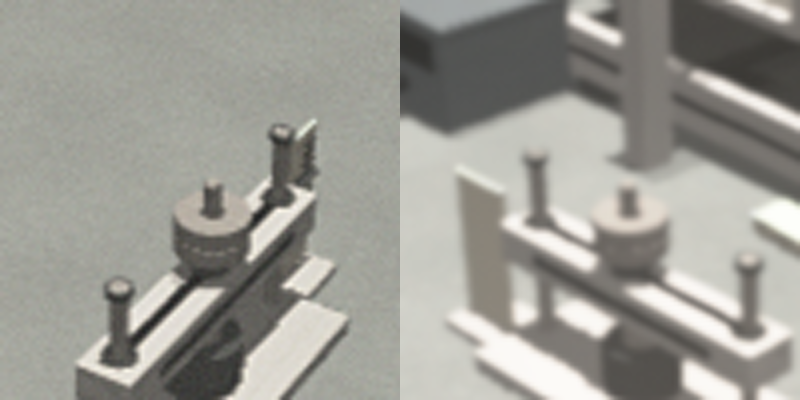

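View pics/p_g.png

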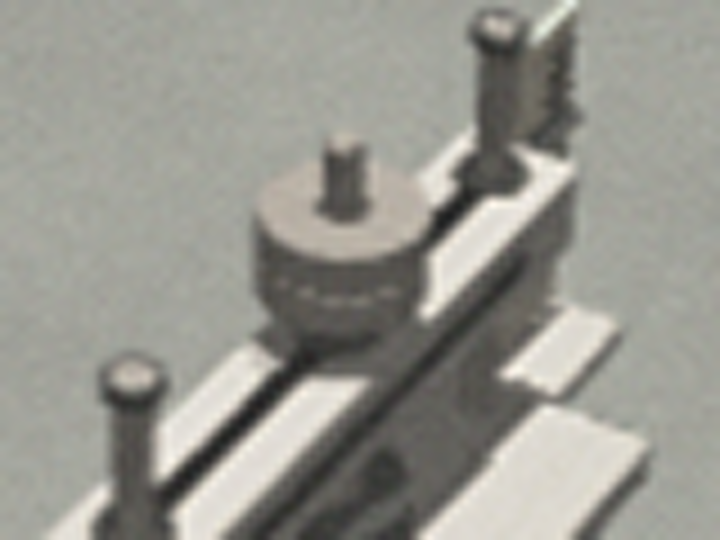

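View pics/p_sd.png

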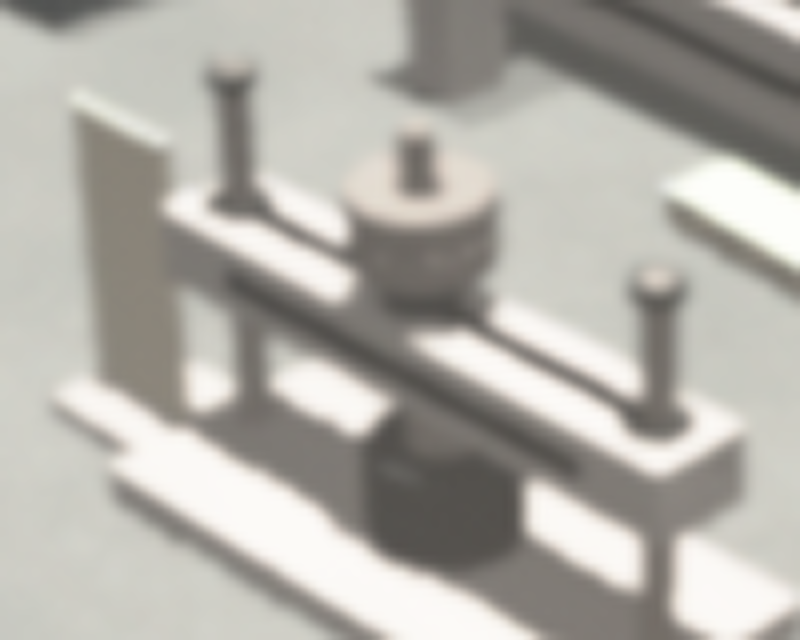

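View pics/pwrist.png

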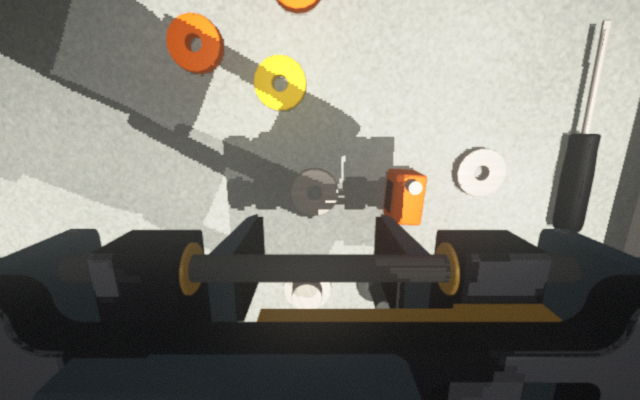

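Run:
```python
from h import *
import pickle
F=pickle.load(open('p.pkl','rb')); s,d=F['scene'],F['side']
print(tri([(s,(338.2,155.1)),(d,(272.1,176.25))]))
print('gantry base',onz(s,(458,188),0),onz(d,(283,172),0),'conv edge',onz(s,(480,185),0),onz(s,(340,375),60))
print('gantry top',tri([(s,(465,128)),(d,(270,117))]), 'box', onz(s,(445,170),0))
print('gauge top',tri([(s,(300+575/9,140)),(d,(220+165/8,160+142/8))]))
print('gauge proj', proj(s,[[505,275,122]]),proj(d,[[505,275,122]]))
```

```text
[509.73400877 159.17735528 165.99950782]
gantry base [752.43195171 429.29382841   0.        ] [750.32449559 393.69584717   0.        ] conv edge [799.88415029 479.49311939   0.        ] [ 792.77141957 -271.33692757   60.        ]
gantry top [731.29045276 428.04382348 191.08201477] box [687.75309885 492.40087089   0.        ]
gauge top [502.68862848 296.27870412 123.3711276 ]
gauge proj [[358.98508416 149.25279603]] [[243.81154033 175.77185842]]
```

View pics/pscene.png

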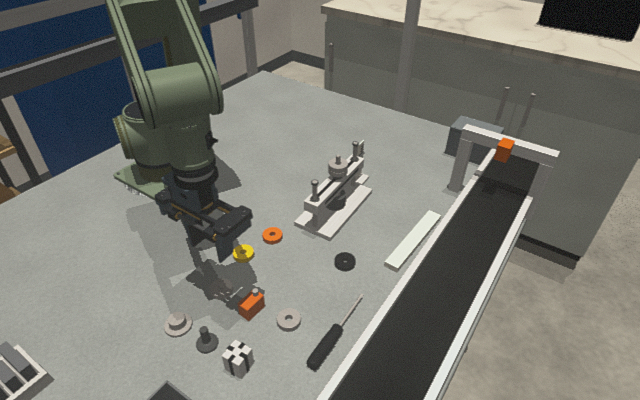

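View pics/pside.png

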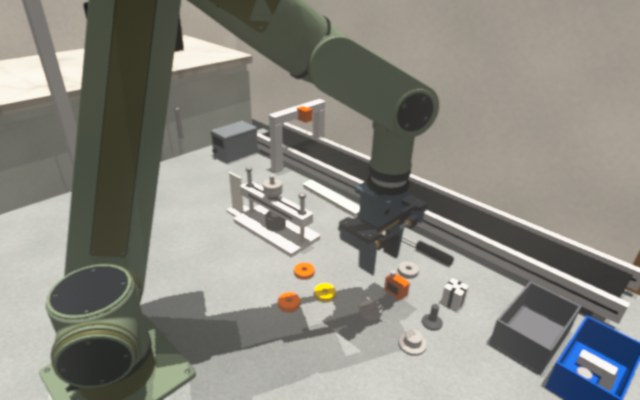

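Emit:
arm_command([
  [0.75,[10,5,30],0],
  [0.75,[30,25,60],0],
  [0.75,[55,60,70],0],
  [0.75,[85,95,70],0],
  [0.75,[115,135,70],0],
  [0.75,[140,175,70],0],
  [0.75,[160,220,70],0],
  [0.75,[175,265,70],0],
  [0.75,[185,310,70],0],
  [0.75,[195,355,70],0],
  [0.75,[203,400,60],0],
  [0.75,[203,440,40],0],
  [0.75,[203,470,10],0],
  [0.75,[203,483,-25],0],
  [0.75,[203,483,-30],0],
  [0.75,[203,483,-30],0],
  [0.75,[203,483,-30],0],
])

```text
time_s: 21.1
ee_pos: [665.9, 256.3, 122.3]
ee_rot: [103.8, 89.8, 13.8]
force: [0.4, -0.7, 0.2]
gripper_width: 68.3
```

```bash
python3 look.py q wrist scene side
```

```text
21.25 [666.2 255.9 122.5] [ 0.23 -0.13  0.81] 68.3744452924077
```

View pics/qwrist.png

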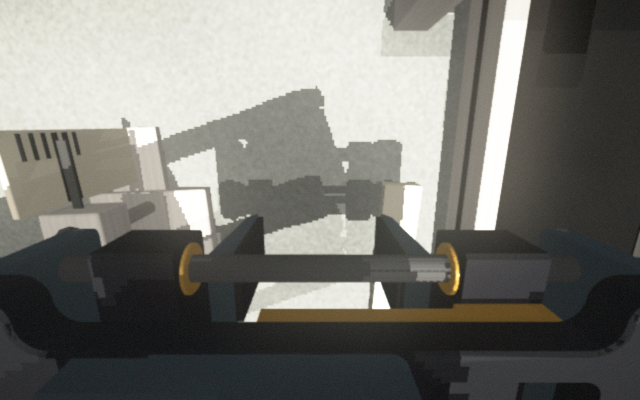

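Very useful: the gauge face with scale lines and pointer shows at left (rows 130–215, columns 0–140). Zooming in.

Run:
```python
from h import *
import pickle
f=pickle.load(open('q.pkl','rb'))['wrist']
save('q_z',f['img'],(0,115,150,225),5.3)
```

```text
(no output)
```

View pics/q_z.png

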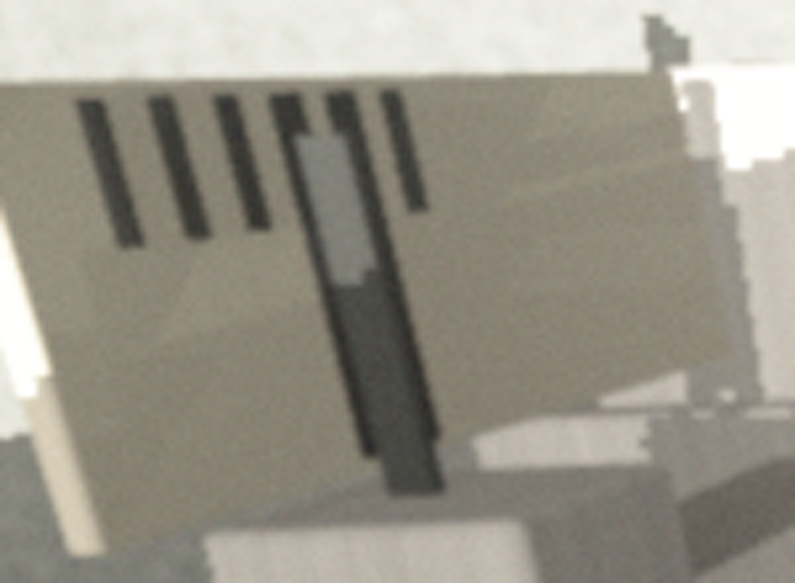

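Emit:
arm_command([
  [0.75,[-30,0,0],0],
  [0.75,[-60,0,0],0],
  [0.75,[-60,0,0],0],
  [0.75,[-60,0,0],0],
  [0.75,[-60,0,0],0],
])

```text
time_s: 21.75
ee_pos: [606.5, 256.4, 121.0]
ee_rot: [108.1, 89.8, 18.0]
force: [-0.1, 0.0, -0.3]
gripper_width: 68.3
```

```bash
python3 look.py r wrist
python3 - <<'E'
from h import *
import pickle
f=pickle.load(open('r.pkl','rb'))['wrist']
save('r_z',f['img'],(80,110,240,230),5)
q=pickle.load(open('q.pkl','rb'))['wrist']
for g in (q,f):
    R,t,K=cam(g); print((-R.T@t).round(1),R.round(3).tolist())
E
```

```text
21.8 [606.4 256.4 120.7] [ 0.79 -0.11  1.27] 68.36059376576486
[665.8 326.3 282.9] [[1.0, 0.001, 0.004], [0.0, -0.968, 0.25], [0.004, -0.25, -0.968]]
[606.4 326.3 281.6] [[1.0, 0.001, 0.004], [-0.0, -0.968, 0.25], [0.004, -0.25, -0.968]]
```

View pics/r_z.png

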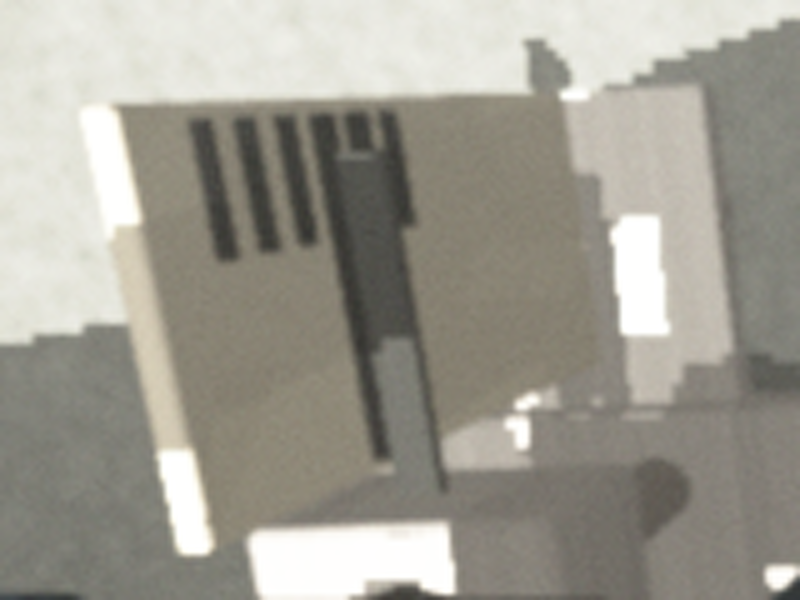

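```bash
cat > gfit.py <<'E'
from h import *
import pickle
from scipy.optimize import least_squares
q=pickle.load(open('q.pkl','rb'))['wrist'];r=pickle.load(open('r.pkl','rb'))['wrist']
zs=[110,102,94,86,78,70]
obs=[(q,5.3,(0,115),120,[97,168,233,292,348,398],[(150,324),(490,415)]),
     (r,5.0,(80,110),150,[206,250.5,292.5,328,362,395.5],[(160,360),(480,421)])]
def u_at(f,x0,z,v,psi):
    # line through (x0,275,z), dir (-sin psi,cos psi,0)
    R,t,K=cam(f); P=np.array([x0,275,z]);D=np.array([-np.sin(psi),np.cos(psi),0])
    a=K@(R@P+t);b=K@(R@D)  # v=(a1+s b1)/(a2+s b2)
    s=(a[1]-v*a[2])/(v*b[2]-b[1]); p=a+s*b; return p[0]/p[2]
def res(p,full=False):
    xp,dz1,dz2,psi,px,pz=p; out=[]
    for (f,s,o,y,L,PT),dz in zip(obs,(dz1,dz2)):
        for z,x in zip(zs,L): out.append(u_at(f,xp,z+dz,o[1]+y/s,psi)-(o[0]+x/s))
        for yy,x in PT: out.append(u_at(f,px,pz+dz,o[1]+yy/s,psi)-(o[0]+x/s))
    return np.array(out)
S=least_squares(res,[505,0,0,.04,509,86])
print(S.x.round(3),res(S.x).round(2))
C=np.linalg.inv(S.jac.T@S.jac)*.3**2; print(np.sqrt(np.diag(C)).round(2)); print('reading',28-(S.x[5]-82))
E
python3 gfit.py
```

```text
[4.97211e+02 1.05800e+00 1.59600e+00 5.30000e-02 5.02697e+02 8.90320e+01] [-0.02 -0.01 -0.02  0.1  -0.09  0.05  0.02 -0.02  0.05  0.04 -0.23  0.12
  0.19 -0.17 -0.02  0.02]
[0.78 0.84 1.28 0.   0.87 0.74]
reading 20.96836112317365
```

Emit:
arm_command([
  [0.75,[0,0,40],0],
  [0.75,[0,0,85],0],
  [0.75,[0,-15,100],0],
  [0.75,[-8,-55,100],0],
  [0.75,[-20,-100,100],0],
  [0.75,[-35,-145,100],0],
  [0.75,[-50,-190,100],0],
  [0.75,[-65,-235,100],0],
  [0.75,[-80,-280,100],0],
  [0.75,[-95,-325,90],0],
  [0.75,[-110,-370,75],0],
  [0.75,[-125,-415,55],0],
  [0.75,[-138,-455,40],0],
  [0.75,[-146,-481,30],0],
  [0.75,[-146,-481,30],0],
  [0.75,[-146,-481,30],0],
  [0.75,[-146,-481,30],0],
])

```text
time_s: 23.5
ee_pos: [459.6, -224.1, 150.3]
ee_rot: [91.4, 90.0, 1.5]
force: [0.2, -1.4, 0.7]
gripper_width: 68.0
```

```bash
python3 look.py s wrist
python3 - <<'E'
from h import *
import pickle
f=pickle.load(open('s.pkl','rb'))['wrist']
save('s_z',f['img'],(220,140,440,260),3.6)
x,y,z=env.state()['ee_pos']; print(proj(f,[[459,-225.5,14],[462,-225.5,14],[x,y,14]]))
j=pickle.load(open('j.pkl','rb'))['wrist']; print(proj(j,[[544.5,-96.7,14]]))
E
```

```text
23.55 [ 459.7 -223.9  150.4] [-0.05  0.08  0.87] 68.56761320489055
[[317.5955971  195.05919921]
 [320.47987486 195.06305554]
 [318.26925468 193.56124318]]
[[318.74099401 194.89243254]]
```

View pics/s_z.png

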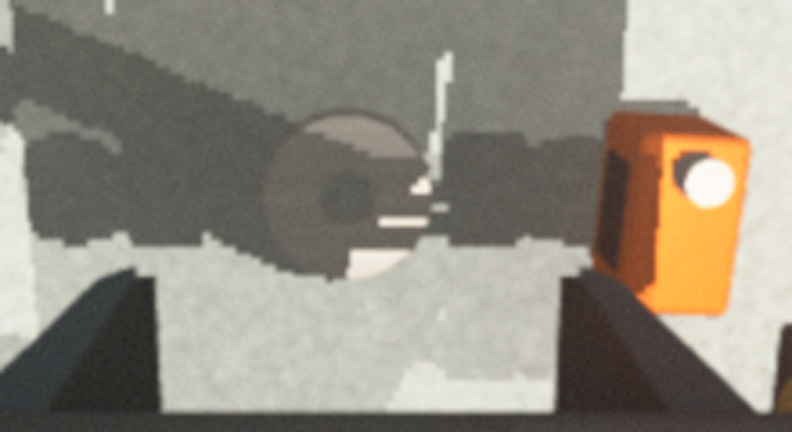

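Emit:
arm_command([
  [0.75,[-0.5,0,-40],0],
  [0.75,[-0.5,0,-80],0],
  [0.75,[-0.5,0,-115],0],
  [0.75,[-0.5,0,-130],0],
  [0.75,[-0.5,0,-137],0],
  [0.75,[-0.5,0,-138],0],
  [0.75,[-0.5,0,-138],0],
  [0.4,[-0.5,0,-138],0],
  [0.4,[-0.5,0,-138],0],
  [0.4,[-0.5,0,-138],0],
  [0.4,[-0.5,0,-138],0],
  [0.4,[-0.5,0,-138],0],
])

```text
time_s: 24.75
ee_pos: [458.2, -224.5, 12.6]
ee_rot: [-68.9, 90.0, -158.9]
force: [-1.8, -0.2, 6.3]
gripper_width: 48.3
```

Emit:
arm_command([
  [0.4,[0,0,3],0],
  [0.4,[0,0,20],0],
  [0.4,[0,0,65],0],
  [0.4,[0,0,115],0],
  [0.4,[2,20,158],0],
  [0.4,[7,55,190],0],
  [0.4,[13,100,208],0],
  [0.4,[19,147,208],0],
  [0.4,[25,194,208],0],
  [0.4,[31,241,208],0],
  [0.4,[38,288,208],0],
  [0.4,[44,333,208],0],
  [0.4,[49,365,208],0],
  [0.4,[51.5,384,208],0],
  [0.4,[51.5,384,208],0],
  [0.4,[51.5,384,208],0],
  [0.4,[51.5,384,208],0],
  [0.4,[51.5,384,208],0],
])

```text
time_s: 26.55
ee_pos: [509.9, 158.4, 220.0]
ee_rot: [-10.9, 90.0, -100.9]
force: [-0.3, -0.3, -1.9]
gripper_width: 48.6
```

```bash
python3 lk.py t
python3 - <<'E'
from ov import *
import pickle
overlay(pickle.load(open('t.pkl','rb')),'m4',(510,159,208),(0,-5,5),(0,0,0))
im=[]
for k in 'ekt':
    f=pickle.load(open(k+'.pkl','rb'))['wrist']; im.append(cv2.resize(f['img'][195:305,265:375],(260,260),interpolation=cv2.INTER_CUBIC))
cv2.imwrite('pics/cmp.png',np.hstack(im)[:,:,::-1])
E
```

```text
26.7 [510.  158.8 220.1] [ 0.36  0.08 -1.67] 48.56696348018549
```

View pics/cmp.png

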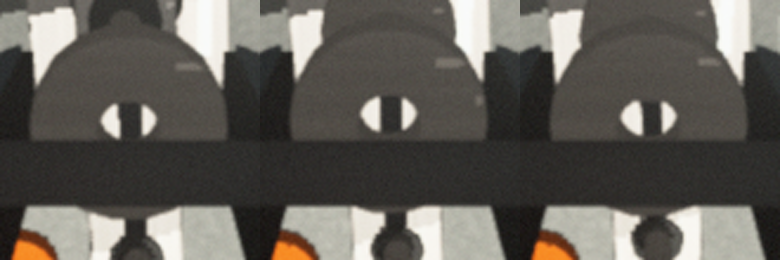

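View pics/m4.png

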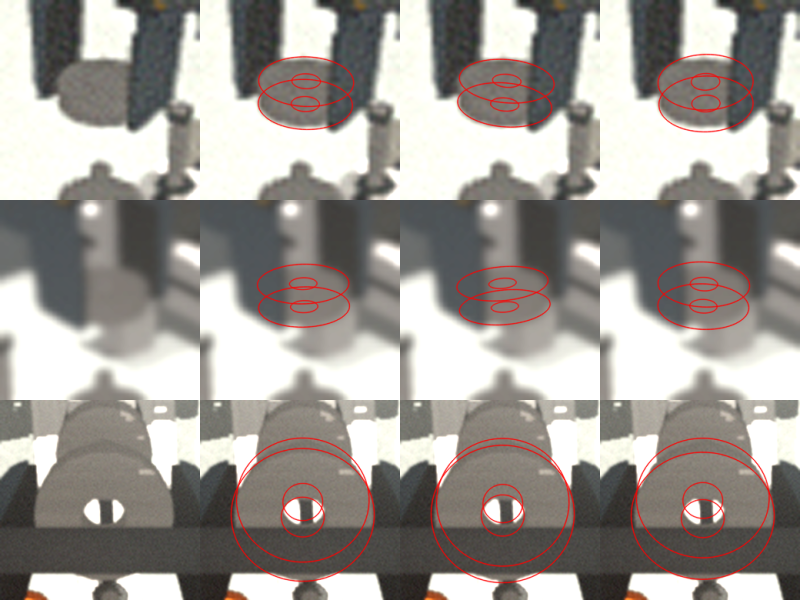

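View pics/t_2.png

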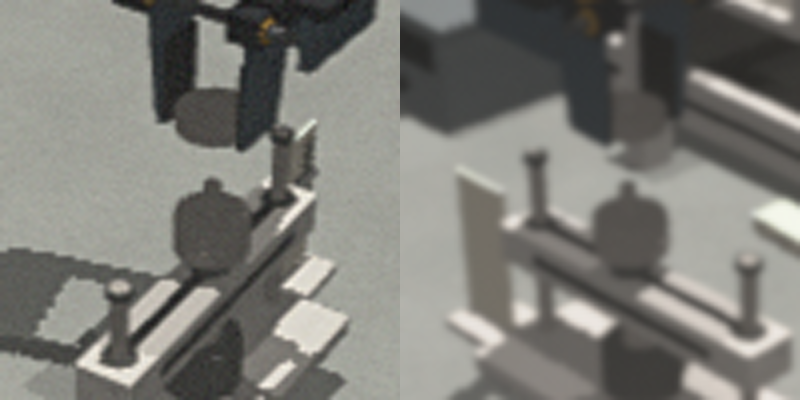

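Emit:
arm_command([
  [0.4,[0,0,-14],0],
  [0.4,[0,0,-28],0],
  [0.4,[0,0,-36],0],
  [0.4,[0,0,-38],0],
  [0.4,[0,0,-40],0],
  [0.4,[0,0,-42],0],
  [0.4,[0,0,-44],0],
  [0.4,[0,0,-46],0],
  [0.4,[0,0,-48],0],
  [0.4,[0,0,-48],0],
  [0.4,[0,0,-48],0],
])

```text
time_s: 27.8
ee_pos: [510.0, 159.5, 172.0]
ee_rot: [99.8, 90.0, 9.8]
force: [-0.5, 0.3, -1.0]
gripper_width: 48.3
```

```bash
python3 lk.py u
```

```text
27.95 [510.1 159.5 172.1] [-1.22  0.11 -2.05] 48.749930520361815
```

View pics/u_2.png

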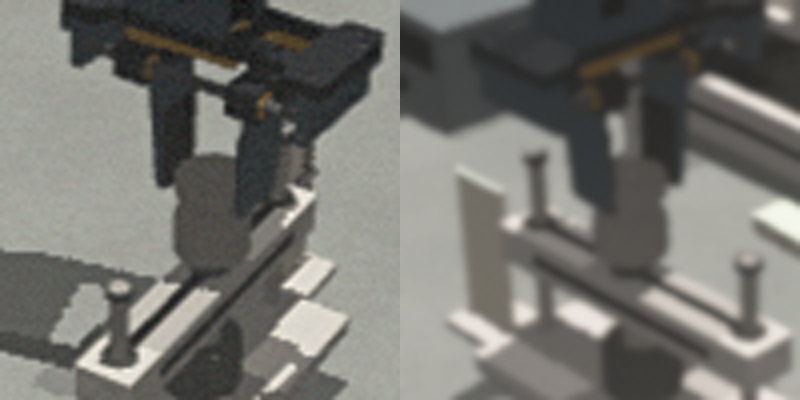

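View pics/uwrist.png

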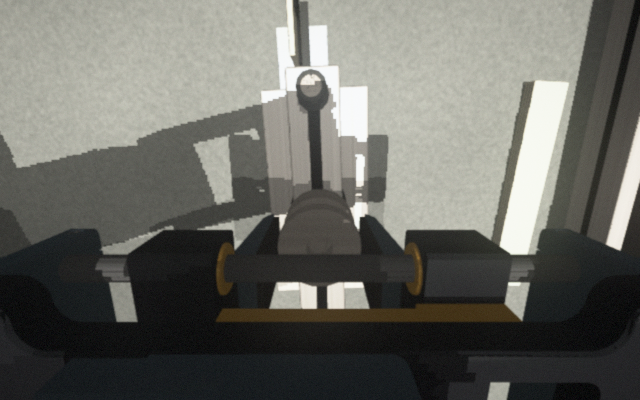

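Emit:
arm_command([
  [0.4,[0,0,-3],0],
  [0.4,[0,0,-6],0],
  [0.4,[0,0,-9],0],
  [0.4,[0,0,-11],0],
  [0.4,[0,0,-13],0],
  [0.4,[0,0,-15],0],
  [0.4,[0,0,-17],0],
  [0.4,[0,0,-19],0],
  [0.4,[0,0,-20],0],
  [0.4,[0,0,-20],0],
  [0.4,[0,0,-20],0],
  [0.4,[0,0,-20],0],
])

```text
time_s: 29.15
ee_pos: [510.0, 159.5, 152.1]
ee_rot: [95.5, 90.0, 5.5]
force: [0.1, 0.9, -0.9]
gripper_width: 48.5
```

```bash
python3 lk.py v
```

```text
29.3 [510.  159.5 152. ] [-0.23  0.39 -0.79] 48.34490598408292
```

View pics/v_2.png

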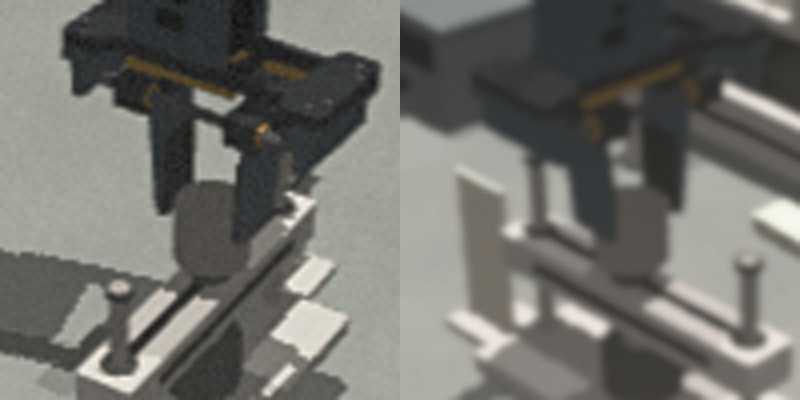

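Emit:
arm_command([
  [0.4,[0,0,-1.5],0],
  [0.4,[0,0,-3],0],
  [0.4,[0,0,-4],0],
  [0.4,[0,0,-4],0],
  [0.4,[0,0,-4],0],
  [0.4,[0,0,-4],0],
])

```text
time_s: 29.9
ee_pos: [510.0, 159.6, 148.0]
ee_rot: [104.8, 90.0, 14.8]
force: [-1.1, -0.2, 0.6]
gripper_width: 48.8
```

```bash
python3 lk.py w
python3 - <<'E'
from h import *
for i in range(2):
    f=cams.grab_frame('wrist'); print(np.round(env.state()['force'],2))
save('w_z',f['img'],(240,180,400,300),5)
E
```

```text
30.05 [510.  159.5 148. ] [0.32 0.43 0.63] 48.668977107783775
[-0.41 -0.45  1.88]
[ 0.31 -0.5   0.49]
```

View pics/w_2.png

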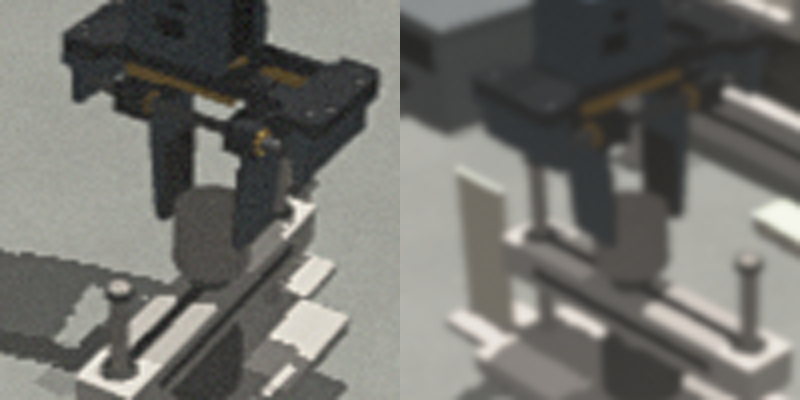

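View pics/w_z.png

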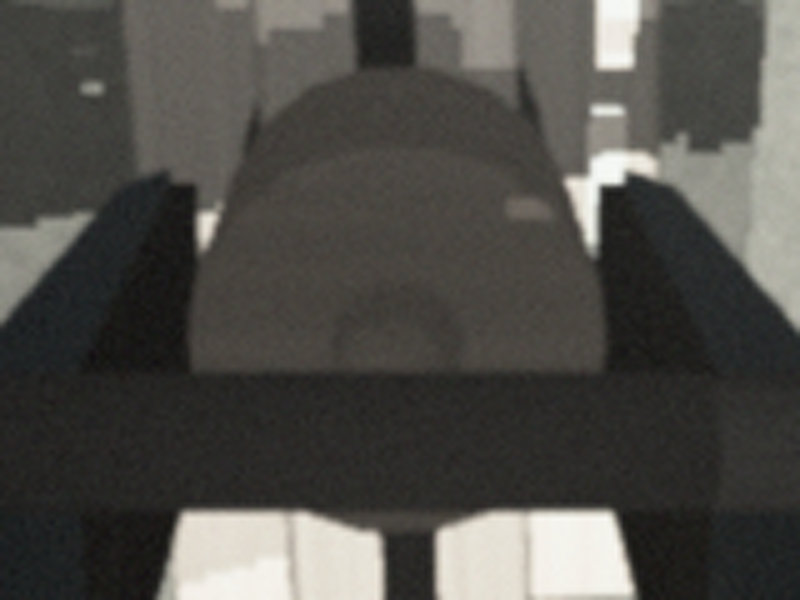

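Emit:
arm_command([
  [0.4,[0,0,1.5],0],
  [0.4,[0,0,2.5],0],
  [0.4,[0,0,2.5],0],
  [0.62,[0,0,2.5],0],
  [0.62,[0,0,2.5],0],
  [0.7,[0,0,2.5],0],
  [0.75,[0,0,2.5],0],
  [0.75,[0,0,14],0],
  [0.75,[0,0,45],0],
  [0.75,[0,0,72],0],
  [0.75,[15,10,72],0],
  [0.75,[50,30,72],0],
  [0.75,[90,55,72],0],
  [0.75,[130,80,60],0],
  [0.75,[155,97,25],0],
  [0.75,[155,97,-18],0],
  [0.75,[155,97,-28],0],
  [0.75,[155,97,-28],0],
  [0.75,[155,97,-28],0],
  [0.75,[155,97,-28],0],
])

```text
time_s: 32.15
ee_pos: [666.2, 256.7, 123.5]
ee_rot: [110.0, 89.7, 20.0]
force: [0.3, -0.3, -0.3]
gripper_width: 68.8
```

```bash
python3 look.py x wrist scene side
python3 - <<'E'
from h import *
import pickle
F=pickle.load(open('x.pkl','rb'))
save('x_z',F['wrist']['img'],(0,115,150,225),5.3)
save('x_sd',F['side']['img'],(220,160,320,240),8)
E
```

```text
32.3 [665.6 256.6 122.3] [ 0.11 -0.22 -0.39] 68.3122283447826
```

View pics/x_z.png

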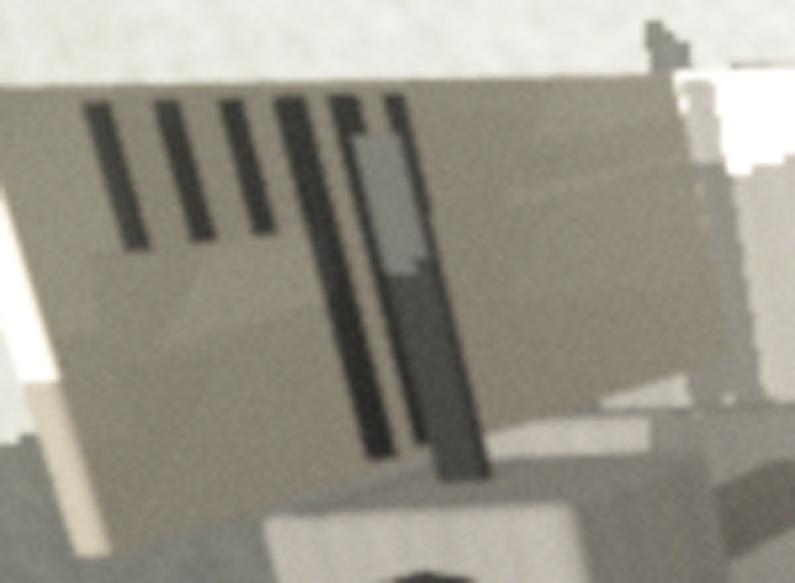

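View pics/x_sd.png

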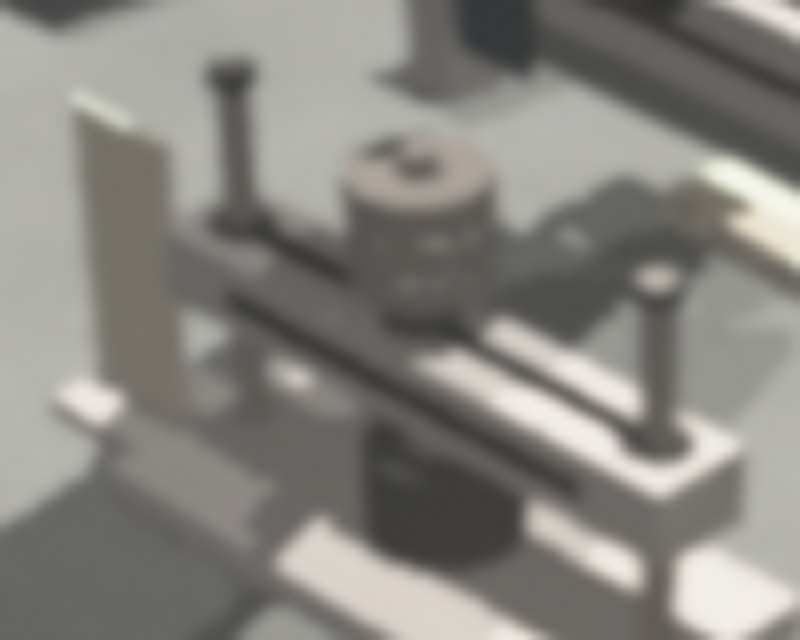

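Emit:
arm_command([
  [0.75,[-30,0,0],0],
  [0.75,[-60,0,0],0],
  [0.75,[-60,0,0],0],
  [0.75,[-60,0,0],0],
  [0.75,[-60,0,0],0],
])

```text
time_s: 32.8
ee_pos: [606.2, 256.7, 120.8]
ee_rot: [107.1, 89.9, 17.1]
force: [0.2, -0.0, -0.3]
gripper_width: 68.4
```

```bash
python3 look.py y wrist
python3 - <<'E'
from h import *
import pickle
f=pickle.load(open('y.pkl','rb'))['wrist']
save('y_z',f['img'],(80,110,240,230),5)
E
```

```text
32.85 [606.2 256.6 120.5] [ 0.4  -0.66 -0.14] 68.35278660985323
```

View pics/y_z.png

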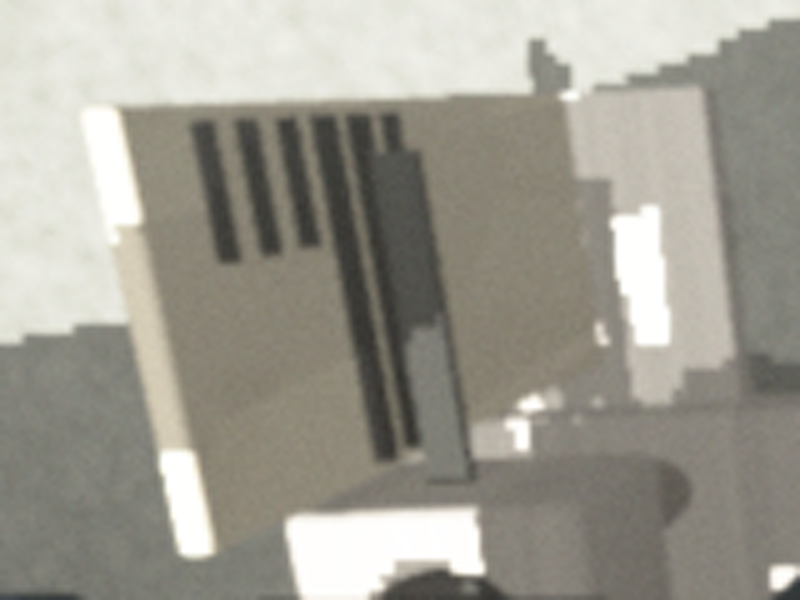

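```bash
cat > gfit2.py <<'E'
from gfit import *
x=pickle.load(open('x.pkl','rb'))['wrist'];y=pickle.load(open('y.pkl','rb'))['wrist']
obs2=obs+[(x,5.3,(0,115),120,[101.7,173,237.5,297,351.5,403],[(150,383),(470,464)]),
 (y,5.0,(80,110),150,[207,251,294,330,364.5,396.5],[(160,397.5),(470,449.5)])]
def res2(p):
    xp,psi,px,pz1,pz2=p[:5]; out=[]
    for i,(f,s,o,yy0,L,PT) in enumerate(obs2):
        dz=p[5+i]; pz=pz1 if i<2 else pz2
        for z,xx in zip(zs,L): out.append(u_at(f,xp,z+dz,o[1]+yy0/s,psi)-(o[0]+xx/s))
        for yy,xx in PT: out.append(u_at(f,px,pz+dz,o[1]+yy/s,psi)-(o[0]+xx/s))
    return np.array(out)
S=least_squares(res2,[500,.05,505,89,81,1,1,1,1]); C=np.linalg.inv(S.jac.T@S.jac)*.2**2
print(S.x.round(2),np.sqrt(np.diag(C)).round(2)); print(res2(S.x).round(2))
print('readings 2,3 rings',110-S.x[3],110-S.x[4])
for k in [(0,2),(1,3)]: pass
E
python3 gfit2.py
```

```text
[4.97211e+02 1.05800e+00 1.59600e+00 5.30000e-02 5.02697e+02 8.90320e+01] [-0.02 -0.01 -0.02  0.1  -0.09  0.05  0.02 -0.02  0.05  0.04 -0.23  0.12
  0.19 -0.17 -0.02  0.02]
[0.78 0.84 1.28 0.   0.87 0.74]
reading 20.96836112317365
[4.9759e+02 5.0000e-02 5.0307e+02 8.8920e+01 8.0930e+01 1.7100e+00
 2.5800e+00 1.6400e+00 2.5700e+00] [0.37 0.   0.4  0.36 0.38 0.4  0.6  0.4  0.6 ]
[-0.12 -0.06 -0.02  0.14 -0.03  0.14  0.18 -0.18 -0.04  0.   -0.23  0.16
  0.25 -0.08  0.13 -0.16  0.17  0.02  0.02 -0.04 -0.03 -0.23  0.03 -0.04
  0.02  0.17 -0.26  0.03  0.02 -0.01 -0.35  0.39]
readings 2,3 rings 21.077821516574062 29.074476518900852
```

Emit:
arm_command([
  [0.75,[20,0,40],0],
  [0.75,[40,-20,80],0],
  [0.75,[70,-60,100],0],
  [0.75,[70,-60,100],0],
  [0.75,[70,-60,100],0],
  [0.75,[70,-60,100],0],
  [0.75,[70,-60,100],0],
])

```text
time_s: 33.55
ee_pos: [674.0, 197.3, 218.6]
ee_rot: [-83.2, 89.8, -173.1]
force: [0.0, -0.8, 1.1]
gripper_width: 68.8
```

```bash
python3 look.py z scene side
```

```text
33.65 [674.2 197.4 219.1] [-0.21 -0.42 -1.02] 68.22565986764167
```

View pics/zscene.png

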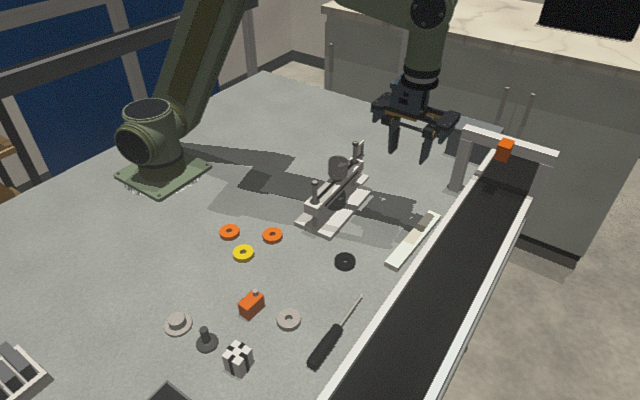

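View pics/zside.png

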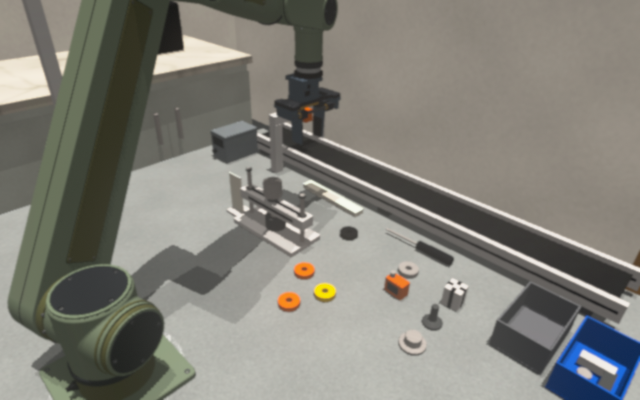

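The stack of three stands on the post at scene pixel (338,168). The spare steel ring at (288,319) and all the bystanders are where they started, and the arm is clear of everything.

```bash
python3 -c "
from workcell import env
print(env.job_done())"
```

```text
the job is handed in; nothing more can be done
None
```

I threaded three plain steel rings one at a time onto the post, each set down flat and gently, and stopped with the pointer inside the band. I then handed the job in at about 34 s. The fourth steel ring, the coloured look-alikes and the other things look unmoved in the last pictures.

- **Reading:** I read the pointer against the gauge lines from two close wrist-camera views, correcting for parallax. It stood at about 21 mm with two rings and 29 mm with three, each good to about half a millimetre or a little more. The band is 24 to 32 mm.
- **Disagreement:** Estimates from the height of the post top ran 2 to 3 mm higher. They gave 24 mm with two rings, right at the upper line, and from the empty scale about 31 mm with three. The three-ring result is still in the band, but closer to its lower line.
- **Step size:** The third ring added about 8.0 mm by the gauge, at the top of the stated 7.5 to 8 mm per ring.
- **Contact:** On the scale, the wrist force readings stayed within about 2 N. The most I pressed was about 0.7 N, briefly, on the third ring, and I eased off before opening the gripper. The largest reading I saw was about 6 N, while gripping rings on the table.

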